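Put away the fiddle maker's parts

ROBOT

A 6-joint arm with a two-finger parallel gripper is mounted at the origin on the work surface. World frame = base frame: x ahead of the robot, y to its left, z up, the work surface at z = 0. Lengths are in mm, angles in rad, forces in N, time in s.
With the tool pointing down it reaches from about 275 to 1000 mm from the base axis. Payload 8.4 kg.
Tool frame: the origin (TCP) lies midway between the tips of the shut fingers; the grasp point (between the pads) lies 19 mm behind it (r.grip_point_offset is the distance from the TCP to the grasp point, in mm); z points along the fingers, x is the direction in which the jaws open and shut, and the axes are right-handed (so a half turn about z gives the same grasp; the last joint's range is limited). The gripper opens to 85 mm and grips with 20 to 120 N. Pads are 22 mm wide; open, the fingers measure 114 mm over their backs; the gripper's body (76 mm by 85 mm) begins 54 mm behind the grasp point. The pads swing forward as they close: fully open they stand 13 mm farther back than shut.
Start: joints at [-1.147, 0.353, 1.633, -0, 1.155, -0.002], TCP at [258.155, -569.196, 195.781] pointing down, gripper open.
Joint ranges: [-2.63, 2.63], [-0.92, 2.1], [0.06, 2.66], [-1.3, 4.44], [0, 2.69], [-3.02, 3.02]. Speed limits (rad/s): [2.22, 2.22, 2.79, 3.14, 3.14, 3.14].

INTERFACE

Orientations are given as [roll, pitch, yaw] about the fixed x, y, z axes, in that order (R = Rz(yaw) Ry(pitch) Rx(roll)).
In Python, from rig import monitor, vision, sign_off, r gives the robot as it stands.
- The arm moves only by the shell command python3 -m inch 'ROWS' [FORCE]. ROWS is JSON, a list of rows, each an object with "dp": the shift along the tool's x, y, z in mm, a list of three; "angular": the turn, a rotation vector about the tool's x, y, z in rad, a list of three; "fingers": the closure in counts, from 0 (fully open) to 255 (shut). A call has 1 to 12 rows; each row is the pose to reach, as a shift and turn from the pose commanded when the call began, along the tool's axes at that moment; what a row does not reach only later rows make up. A row lasts 1/12 s, in which the tool goes at most 41.7 mm and 7.16 degrees, less where a joint would pass 70% of its speed; a pose out of reach is approached as far as the arm can. A call with a gripper value outside its range is refused whole. The fingers move at their own pace and stop on an object; FORCE is the grip in N (left out, the last holds). Time passes only in rows, so rows that repeat a pose let the fingers close. It gives the time, the measured TCP pose, the force and the opening at its end, in the units of the state.
- monitor.sense(): the state, without advancing time (a new reading comes with each control period).
- vision.grab_frame(name): name is "scene" or "top"; returns (picture, depth): 384x512x3 uint8, blue, green, red; 384x512 float32, mm along the optical axis (not along the pixel's ray), 0 where there is no reading.
- vision.camera_params(name): a dict with "fx", "fy", "cx", "cy" (pixels), "R" (3x3) and "t" (3): a world point X has camera coordinates R X + t. Camera axes: x right, y down, z forward; pixel columns grow to the right and rows downward; lengths in mm; the calibration is good to about 2 mm. A picture is of the moment at which its call begins. camera_params takes no time and is no camera call.
- sign_off(): hands the job in, once; it reports no verdict.
The state is a dict: "clock": time; "qpos": joint angles; "qvel": joint speeds; "joint_efforts": joint torques, N m; "eef_pos": TCP position; "tcp_rot": TCP orientation; "contact_force": force on the tool from outside, world axes, zero at the start; "wrist_torque": the same for the moment, N m; "opening": opening from 0.0 (shut) to 1.0 (fully open).
Only numpy, scipy, OpenCV 4.12 (cv2) and the standard library are available. Lean on these libraries where they do the work, as an engineer would, in place of code of your own. Each camera call takes 0.05 s, during which the arm holds its last target.

TASK

Sort the four loose instrument parts on the bench: lay one peg in each of the two long bays of the divided tray, and lay the bridge blank flat in the square undivided tray. Slide the spruce slip lengthwise, from the open front, onto the pile in the holder and under its weighted arm, lined up with the pile and pushed home against the stop, so that the arm holds it down. Leave everything let go and lying still.

Things in the scene. Friction and masses are not known exactly. Their poses are not given: they have to be found in the camera images.
- peg_a: one of two identical dark wood tuning pegs, lying flat, 90 mm along its x, 25 g: flat round head 26 mm across, 12 mm thick, from x = -45 to -19 mm; then a round shaft 12 mm in diameter to x = +45 mm (a 15 mm collar at -20 to -14 mm). Origin on the underside, half-way along; z up. Grip across the shaft (fingers closing along y) at or near the origin
- peg_b: the other tuning peg, the same in every way; either peg may go in either bay
- bridge: bridge blank of pale maple, a flat piece 42 mm along its x, 9 mm thick, 20 g: two feet at its -x end (50 mm across y, x = -22 to -12 mm), middle part 44 mm across y (to x = +14 mm), crown 34 mm across y (to x = +22 mm); two small dark round marks on its face. Origin in the middle of the underside; z up. Grip across the middle part, fingers closing along y
- slip: plain flat spruce slip, pale wood, 120 mm along its x, 32 mm along its y, 8 mm thick, 30 g, lying on the bench. Origin in the middle of the underside; z up. Its two ends are alike. Grip it across its 32 mm width, at or up to 30 mm behind its middle
- peg_tray: fixed plywood tray with one divider: 125 mm (x) by 147 mm (y), walls 16 mm high and 5 mm thick, floor 5 mm thick. The divider runs along x at y = 0, as high and thick as the walls: two bays 115 mm long (x), 66 mm wide, centred at y = +36 and -36 mm. Pegs lie along x, either way round. Open the gripper only a little to let go in there. Origin under its centre, on the bench
- square_tray: fixed plywood tray without a divider: 114 x 114 mm outside, 104 x 104 mm inside, walls 16 mm high and 5 mm thick, floor 5 mm thick. Origin under its centre, on the bench
- holder: fixed slip holder. Dark foot plate 80 mm wide, 8 mm thick, x = -55 to +75 mm; on it a fixed pile of pale slips 26 mm wide, x = -45 to +40 mm, top at z = 24 mm. Behind it a dark stop, face at x = +40 mm, top at z = 32 mm, with two cheeks (x = 46 to 64 mm, to z = 48 mm) that carry the brass arm's hinge. Its open front faces -x. Origin on the bench, z up
- slip_home (a point): point on top of the holder's pile, on its middle line, at x = -20, y = 0, z = 24 mm of the holder (same axes): where the middle of the slip's underside is when the slip is home, its inner end at the stop and its outer end hanging 35 mm out in front of the pile. Pile and arm are narrower than the slip, so fingers fit beside them, above the foot plate
- press_arm (a joint): angle (rad) of the holder's free, weighted brass arm (120 g, 24 mm wide): 0 = down on the pile, grows as its front rises; 0.12 with a slip under it. Hinge at x = +55, z = 39 mm of the holder. Foot on the pile at x = -10 mm; before it a lip slopes up to 17 mm over the pile at x = -41 mm, so a slip pushed level along the pile to +x lifts the arm by a few N. Top of its weight z = 55 mm
Mind the look-alikes: they are no part of the job. Leave any purple look-alike of the bridge alone.

How it is judged:
By the outcome, as a careful person would: the job done as asked, in the order asked, and still so for the second after the job is handed in, with the robot touching nothing.
It also fails if it takes over 96 s, if anything falls off the work surface, if the arm or the gripper's body presses on something with over 40 N, if the wrist force passes 120 N, or if a joint passes its speed limit or range.

## Working session

There is one attempt and no reset: what is moved stays moved. The work goes in short steps, Python scripts to look and compute and a shell command to move; the robot and the scene stay as the last step left them, time stands still between calls to the robot, and variables do not carry over. Pictures are saved under pics/ and viewed, and the job is handed in when it is done.

```bash
ls; mkdir -p pics
python3 - <<'E'
from rig import monitor, vision, r
import cv2, numpy as np
print(monitor.sense())
for n in ("top","scene"):
    p,d=vision.grab_frame(n)
    cv2.imwrite(f"pics/{n}0.png",p); np.save(f"pics/{n}0.npy",d); np.save(f"pics/{n}0c.npy",p)
    c=vision.camera_params(n); print(n,{k:np.round(np.array(v),3).tolist() for k,v in c.items()})
    cv2.imwrite(f"pics/{n}0b.png",cv2.resize(p,(800,600),interpolation=cv2.INTER_CUBIC))
E
```

```text
pics
{'clock': 0.0, 'qpos': array([-1.14742390e+00,  3.53616556e-01,  1.63416705e+00, -1.21799203e-05,
        1.15523842e+00, -2.38501749e-03]), 'qvel': array([-6.49705669e-05, -1.30897060e-03,  1.39268962e-03,  2.46880256e-04,
        1.47160491e-03,  1.06647197e-03]), 'joint_efforts': array([ 1.32583547e-03, -6.05244255e+01, -3.42067480e+01,  2.96329936e-04,
        9.19102924e-03,  6.15573640e-06]), 'eef_pos': array([ 257.90725421, -568.69322874,  195.06738478]), 'tcp_rot': array([ 3.14158493e+00,  1.42940062e-03, -1.14503396e+00]), 'contact_force': array([ 0.15812881, -0.30517993,  0.97141784]), 'wrist_torque': array([-6.05547038e-02,  1.69873108e-02,  6.72640029e-05]), 'opening': 0.9967105145327997}
top {'fx': 489.782, 'fy': 489.782, 'cx': 255.454, 'cy': 208.501, 'R': [[0.137, -0.991, 0.005], [-0.97, -0.135, -0.202], [0.2, 0.023, -0.979]], 't': [-58.118, 447.086, 1312.995]}
scene {'fx': 415.916, 'fy': 415.916, 'cx': 259.851, 'cy': 189.78, 'R': [[0.173, 0.985, -0.006], [0.728, -0.132, -0.672], [-0.663, 0.112, -0.74]], 't': [-77.386, -286.698, 1337.1]}
```

View pics/top0b.png

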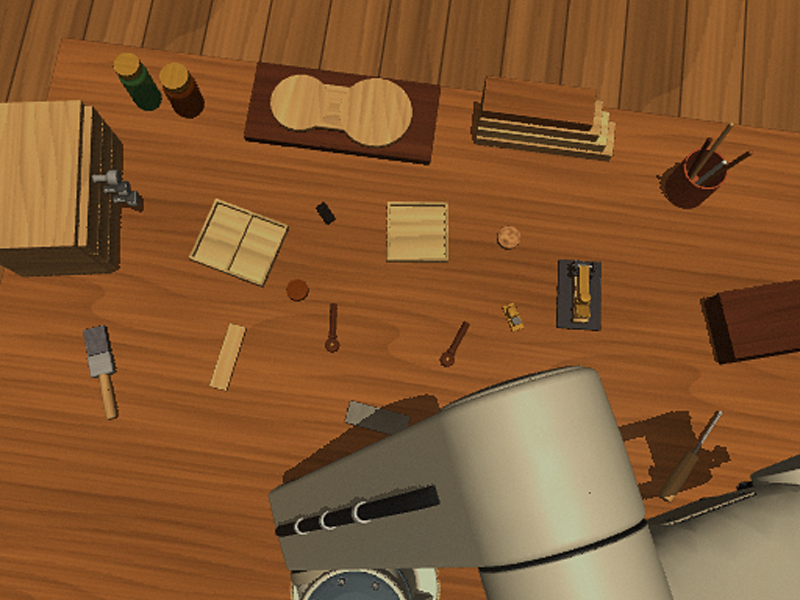

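View pics/scene0b.png

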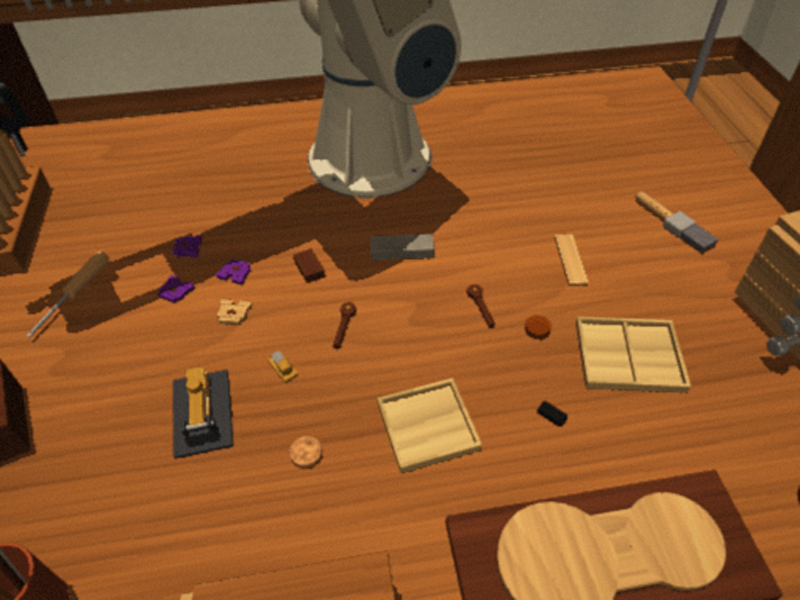

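```bash
cat > h.py <<'E'
import cv2, numpy as np
from rig import vision
def cam(n):
    c=vision.camera_params(n); K=np.array([[c['fx'],0,c['cx']],[0,c['fy'],c['cy']],[0,0,1]])
    return K,np.array(c['R']),np.array(c['t'])
def proj(n,X):
    K,R,t=cam(n); X=np.atleast_2d(X); c=X@R.T+t; p=c@K.T; return p[:,:2]/p[:,2:]
def plane(n,uv,z):
    K,R,t=cam(n); uv=np.atleast_2d(uv); d=np.c_[uv,np.ones(len(uv))]@np.linalg.inv(K).T@R; C=-R.T@t
    s=(z-C[2])/d[:,2]; return C+s[:,None]*d
def deproj(n,depth):
    K,R,t=cam(n); h,w=depth.shape; u,v=np.meshgrid(np.arange(w),np.arange(h))
    c=np.stack([u,v,np.ones_like(u)],-1)@np.linalg.inv(K).T*depth[...,None]
    return (c-t)@R
def ortho(n,img,cx,cy,half,z,s=4):
    # map: image up=+x, left=+y ; s px per mm
    N=int(2*half*s); a=np.arange(N)
    X=cx+half-a/s; Y=cy+half-a/s
    YY,XX=np.meshgrid(Y,X); P=np.stack([XX,YY,np.full_like(XX,z)],-1).reshape(-1,3)
    m=proj(n,P).reshape(N,N,2).astype(np.float32)
    return cv2.remap(img,m[...,0],m[...,1],cv2.INTER_CUBIC)
def opx(X,cx,cy,half,s): # world xy -> ortho px
    X=np.atleast_2d(X); return np.c_[(cy+half-X[:,1])*s,(cx+half-X[:,0])*s]
E
python3 - <<'E'
from h import *
s=512/800
for n,pts in dict(top={'slip':(228,357),'peg1':(332,325),'peg2':(455,343),'ptray':(239,243),'sq':(418,232),'holder':(579,295)},
 scene={'slip':(571,259),'peg1':(482,306),'peg2':(345,325),'ptray':(632,353),'sq':(429,424),'holder':(203,412),'bridge':(235,312)}).items():
    d=np.load(f'pics/{n}0.npy'); P=deproj(n,d)
    for k,(u,v) in pts.items():
        u=u*s;v=v*s
        print(n,k,P[int(v),int(u)].round(0), plane(n,(u,v),5)[0].round(0))
E
```

```text
top slip [359. 306.  10.] [359. 304.   5.]
top peg1 [443. 128.   9.] [444. 127.   5.]
top peg2 [441. -99.  14.] [ 441. -100.    5.]
top ptray [572. 323.  17.] [574. 323.   5.]
top sq [645.  -4.  -1.] [642.  -6.   5.]
top holder [ 554. -307.   43.] [ 562. -316.    5.]
scene slip [364. 303.   8.] [364. 305.   5.]
scene peg1 [445. 123.  12.] [442. 126.   5.]
scene peg2 [446. -99.   9.] [442. -97.   5.]
scene ptray [580. 320.  16.] [575. 327.   5.]
scene sq [641.  -3.   5.] [642.  -2.   5.]
scene holder [ 588. -307.   39.] [ 566. -314.    5.]
scene bridge [ 385. -269.    9.] [ 384. -269.    5.]
```

Run:
```python
from h import *
I={n:np.load(f'pics/{n}0c.npy') for n in('top','scene')}
def row(items,f):
    rows=[]
    for n in('top','scene'):
        rows.append(np.hstack([cv2.resize(ortho(n,I[n],cx,cy,h,z,3),(260,260)) for cx,cy,h,z in items]))
    cv2.imwrite(f,np.vstack(rows))
row([(362,304,70,8),(443,126,60,6),(441,-99,60,6)],'pics/o1.png')
row([(573,324,90,16),(643,-4,70,16),(570,-312,85,8)],'pics/o2.png')
cv2.imwrite('pics/o3.png',np.hstack([cv2.resize(ortho('scene',I['scene'],385,-269,h,9,3),(400,400)) for h in (35,150)]))
```

```text
(no output)
```

View pics/o1.png

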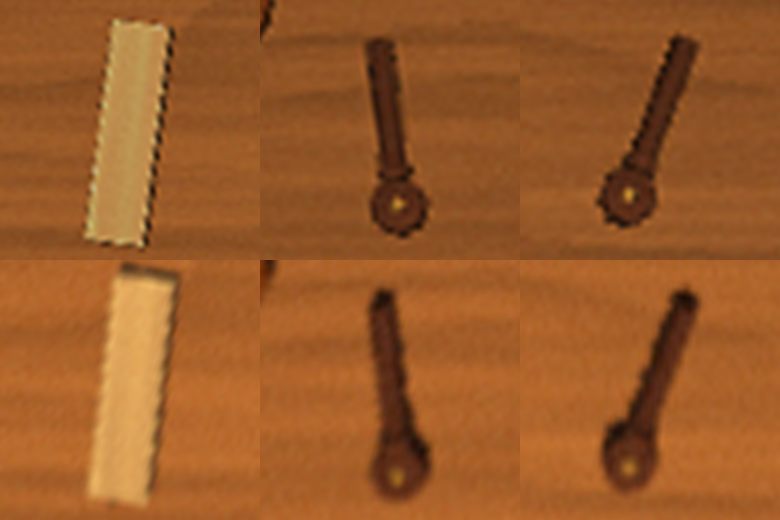

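View pics/o2.png

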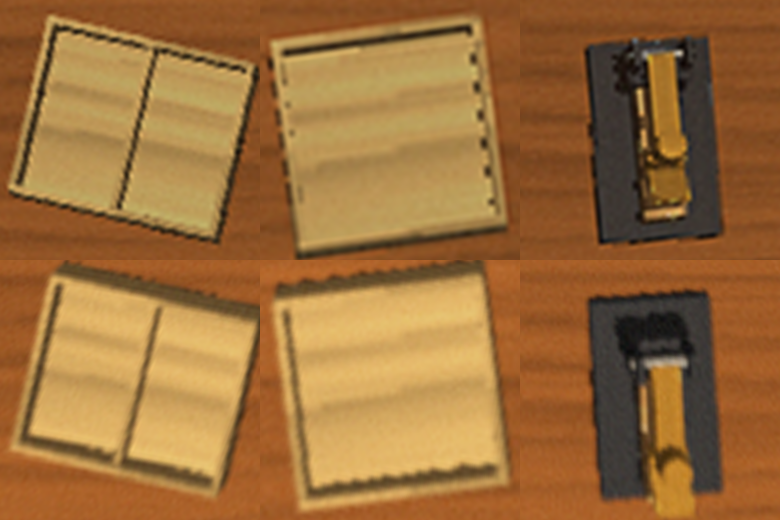

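View pics/o3.png

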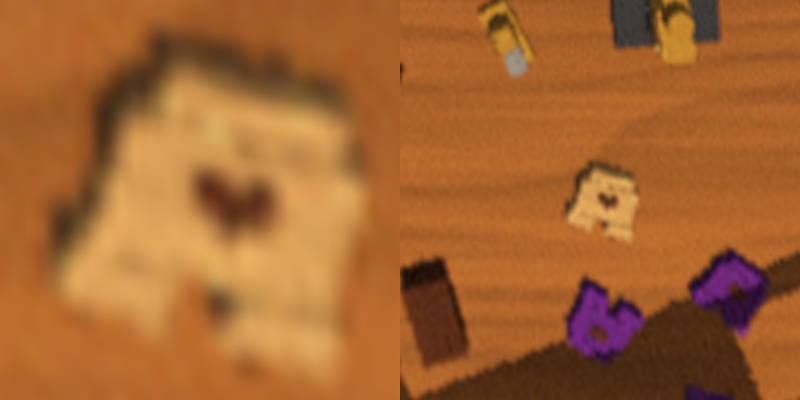

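```bash
cat > seg.py <<'E'
from h import *
def rect(n,img,cx,cy,half,z,f,s=4,save=None):
    o=ortho(n,img,cx,cy,half,z,s); m=f(o).astype(np.uint8)*255
    m=cv2.morphologyEx(m,cv2.MORPH_OPEN,np.ones((5,5)))
    k,lab,st,ce=cv2.connectedComponentsWithStats(m); i=1+np.argmax(st[1:,4])
    mm=(lab==i).astype(np.uint8); cs=max(cv2.findContours(mm,0,1)[0],key=cv2.contourArea)
    (u,v),(w,h),a=cv2.minAreaRect(cs); b=cv2.boxPoints(((u,v),(w,h),a))
    X=cx+half-b[:,1]/s; Y=cy+half-b[:,0]/s
    c=(X.mean(),Y.mean()); e=[np.array([X[j+1]-X[j],Y[j+1]-Y[j]]) for j in(0,1)]
    e.sort(key=lambda q:-np.hypot(*q)); L=[np.hypot(*q) for q in e]
    M=cv2.moments(mm,True); g=(cx+half-M['m01']/M['m00']/s, cy+half-M['m10']/M['m00']/s)
    ax=np.arctan2(e[0][1],e[0][0])%np.pi
    # pca angle
    ys,xs=np.nonzero(mm); C=np.cov(-ys,-xs); w_,V=np.linalg.eigh(C); pa=np.arctan2(V[1,1],V[0,1])%np.pi
    if save is not None:
        cv2.drawContours(o,[b.astype(int)],-1,(0,255,0),1); cv2.drawContours(o,cs,-1,(255,0,0),1); cv2.imwrite(save,o)
    return dict(c=np.round(c,1),g=np.round(g,1),L=np.round(L,1),ax=round(np.degrees(ax),1),pca=round(np.degrees(pa),1))
def pale(o): h=cv2.cvtColor(o,cv2.COLOR_BGR2HSV); return (o[...,1]>110)&(h[...,1]<165)
def dark(o): h=cv2.cvtColor(o,cv2.COLOR_BGR2HSV); return (o[...,2].astype(int)<105)
def grey(o): return (o.max(2).astype(int)-o.min(2)<30)&(o.max(2)<110)
E
python3 - <<'E'
from seg import *
for n in('top','scene'):
    I=np.load(f'pics/{n}0c.npy')
    for k,cx,cy,h,z,f in [('slip',362,304,70,8,pale),('peg1',443,126,55,6,dark),('peg2',441,-99,55,6,dark),('ptray',573,324,95,16,pale),('sq',643,-4,70,16,pale),('holder',570,-312,85,8,grey),('bridge',385,-269,35,9,pale)]:
        try: print(n,k,rect(n,I,cx,cy,h,z,f,save=f'pics/s_{n}_{k}.png'))
        except Exception as e: print(n,k,e)
E
cd pics
python3 - <<'E'
import cv2,numpy as np
print
for n in('top','scene'):
    pass
R=[np.hstack([cv2.resize(cv2.imread(f's_{n}_{k}.png'),(200,200)) for k in ('slip','peg1','ptray','holder')]) for n in('top','scene')]
S=[np.hstack([cv2.resize(cv2.imread(f's_{n}_{k}.png'),(200,200)) for k in ('peg2','sq')]) for n in('top','scene')]
cv2.imwrite('sg.png',np.vstack(R+[np.hstack(S)]))
E
```

```text
top slip {'c': array([360.7, 305.7], dtype=float32), 'g': array([360.4, 305.8]), 'L': array([121.3,  33.2], dtype=float32), 'ax': np.float32(172.8), 'pca': np.float64(172.8)}
top peg1 {'c': array([439.6, 122.6], dtype=float32), 'g': array([435.5, 125.3]), 'L': array([92.9, 27.3], dtype=float32), 'ax': np.float32(1.8), 'pca': np.float64(7.1)}
top peg2 {'c': array([440.3, -98.9], dtype=float32), 'g': array([436.3, -98.3]), 'L': array([93.1, 26.4], dtype=float32), 'ax': np.float32(161.6), 'pca': np.float64(159.4)}
top ptray {'c': array([575.7, 323.3], dtype=float32), 'g': array([573.6, 321.9]), 'L': array([148.5, 126.3], dtype=float32), 'ax': np.float32(76.9), 'pca': np.float64(76.1)}
top sq {'c': array([642.2,  -3.3], dtype=float32), 'g': array([640.4,  -2.9]), 'L': array([115. , 114.5], dtype=float32), 'ax': np.float32(97.5), 'pca': np.float64(88.9)}
top holder {'c': array([ 563.6, -313.8], dtype=float32), 'g': array([ 563.5, -311.8]), 'L': array([132.4,  81.4], dtype=float32), 'ax': np.float32(4.1), 'pca': np.float64(4.1)}
top bridge {'c': array([ 385.1, -268.9], dtype=float32), 'g':
[... 645 characters left out ...]
 ptray {'c': array([576.1, 321.6], dtype=float32), 'g': array([578.7, 319.3]), 'L': array([148.3, 127.1], dtype=float32), 'ax': np.float32(77.0), 'pca': np.float64(76.8)}
scene sq {'c': array([642.2,  -4.2], dtype=float32), 'g': array([644.5,  -4.6]), 'L': array([115.7, 115.3], dtype=float32), 'ax': np.float32(7.4), 'pca': np.float64(92.9)}
scene holder {'c': array([ 567.4, -314.5], dtype=float32), 'g': array([ 575. , -312.4]), 'L': array([130.6,  79.2], dtype=float32), 'ax': np.float32(4.0), 'pca': np.float64(0.1)}
scene bridge {'c': array([ 382.5, -272.8], dtype=float32), 'g': array([ 382. , -273.2]), 'L': array([49.9, 45.1], dtype=float32), 'ax': np.float32(74.8), 'pca': np.float64(82.3)}
```

View pics/sg.png

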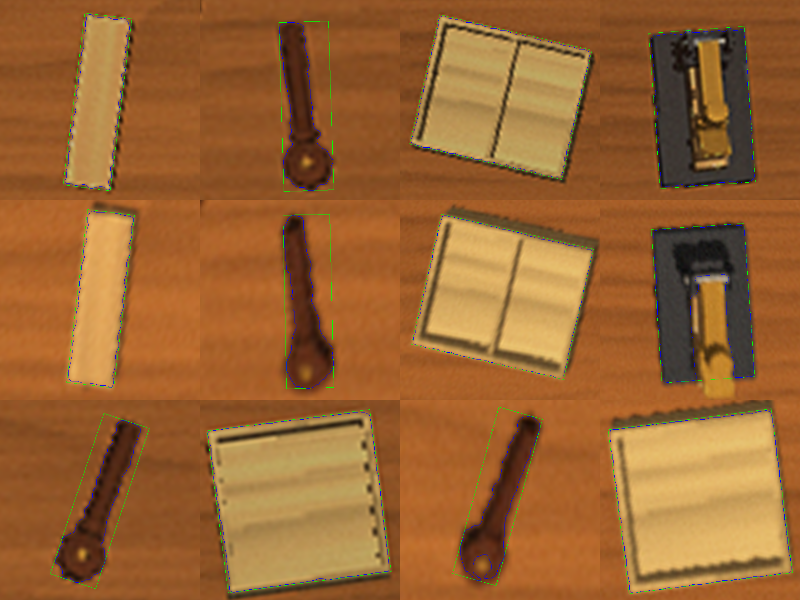

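```bash
cat > rel.py <<'E'
import sys,numpy as np
from rig import monitor
from scipy.spatial.transform import Rotation as Ro
def rel(x,y,z,yaw):
    s=monitor.sense(); R=Ro.from_euler('xyz',s['tcp_rot']); T=Ro.from_euler('xyz',[np.pi,0,np.radians(yaw)])
    print('dp',(R.inv().apply(np.array([x,y,z])-s['eef_pos'])).round(1).tolist(),'ang',(R.inv()*T).as_rotvec().round(3).tolist(),
     't',round(s['clock'],2),'at',s['eef_pos'].round(1),'yaw',round(float(np.degrees(s['tcp_rot'][2])),1),'F',s['contact_force'].round(1),'op',round(s['opening'],3))
if __name__=='__main__': rel(*map(float,sys.argv[1:5]))
E
python3 rel.py 442.9 -100.4 70 -110.6
```

```text
dp [-350.0, -361.9, 125.6] ang [0.0, 0.001, 0.785] t 0.1 at [ 257.9 -568.8  195.1] yaw -65.6 F [-0.  -0.3  0.2] op 0.999
```

```bash
python3 -m inch '[{"dp":[-350,-362,80],"angular":[0,0,0.785],"fingers":110},{"dp":[-350,-362,80],"angular":[0,0,0.785],"fingers":110},{"dp":[-350,-362,80],"angular":[0,0,0.785],"fingers":110},{"dp":[-350,-362,80],"angular":[0,0,0.785],"fingers":110},{"dp":[-350,-362,80],"angular":[0,0,0.785],"fingers":110},{"dp":[-350,-362,80],"angular":[0,0,0.785],"fingers":110},{"dp":[-350,-362,80],"angular":[0,0,0.785],"fingers":110},{"dp":[-350,-362,80],"angular":[0,0,0.785],"fingers":110},{"dp":[-350,-362,80],"angular":[0,0,0.785],"fingers":110},{"dp":[-350,-362,80],"angular":[0,0,0.785],"fingers":110},{"dp":[-350,-362,80],"angular":[0,0,0.785],"fingers":110},{"dp":[-350,-362,80],"angular":[0,0,0.785],"fingers":110}]' 50; python3 rel.py 442.9 -100.4 70 -110.6
```

```text
clock: 1.1
eef_pos: [437.2, -114.8, 118.2]
tcp_rot: [-3.142, -0.0, -1.93]
contact_force: [0.8, -1.0, -0.2]
opening: 0.567
dp [-15.5, -0.3, 48.2] ang [-0.0, -0.0, 0.0] t 1.1 at [ 437.2 -114.8  118.2] yaw -110.6 F [ 0.8 -1.  -0.2] op 0.567
```

```bash
python3 -m inch '[{"dp":[0,0,0],"angular":[0,0,0],"fingers":110},{"dp":[0,0,0],"angular":[0,0,0],"fingers":110},{"dp":[0,0,0],"angular":[0,0,0],"fingers":110}]'; python3 rel.py 442.9 -100.4 30 -110.6
python3 - <<'E'
from h import *
for n in ('top','scene'):
    p,d=vision.grab_frame(n); np.save(f'pics/{n}1c.npy',p)
    cv2.imwrite(f'pics/{n}1.png',cv2.resize(p,(800,600)))
E
```

```text
clock: 1.35
eef_pos: [436.8, -116.7, 118.4]
tcp_rot: [3.141, -0.0, -1.928]
contact_force: [-0.2, 0.2, 0.1]
opening: 0.568
dp [-17.4, -0.0, 88.4] ang [0.0, -0.0, 0.002] t 1.35 at [ 436.8 -116.7  118.4] yaw -110.5 F [-0.2  0.2  0.1] op 0.568
```

View pics/top1.png

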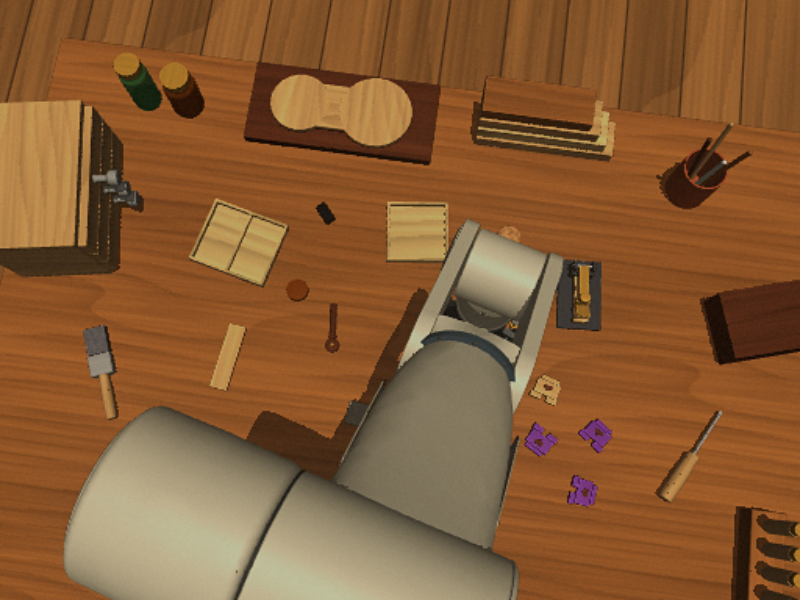

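View pics/scene1.png

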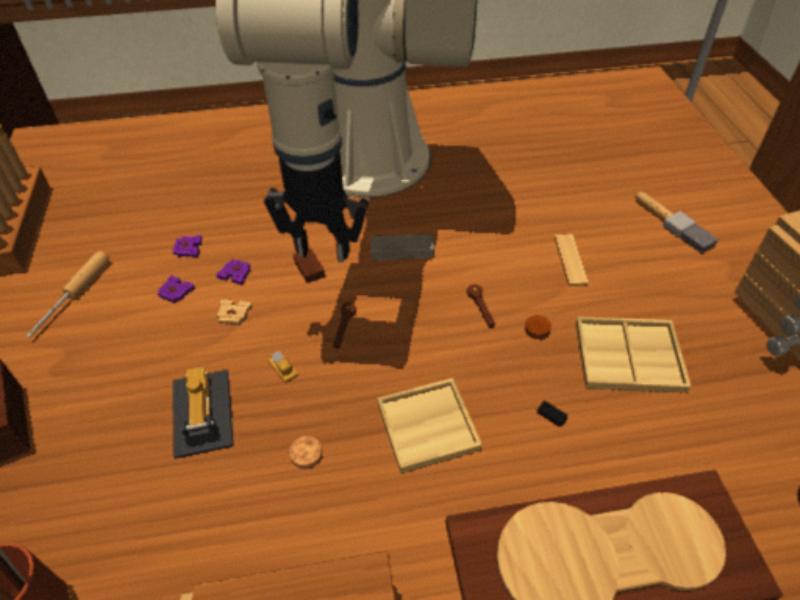

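```bash
python3 -m inch '[{"dp":[-17.4,0,60],"angular":[0,0,0.002],"fingers":110},{"dp":[-17.4,0,88],"angular":[0,0,0.002],"fingers":110},{"dp":[-17.4,0,88],"angular":[0,0,0.002],"fingers":110},{"dp":[-17.4,0,88],"angular":[0,0,0.002],"fingers":110},{"dp":[-17.4,0,88],"angular":[0,0,0.002],"fingers":110}]'; python3 rel.py 442.9 -100.4 3 -110.6
python3 - <<'E'
from seg import *
I=np.load('pics/top1c.npy')
c=plane('top',(546*.64,390*.64),9)[0]; print(c)
print(rect('top',I,c[0],c[1],35,9,pale,save='pics/br_t.png'))
p,d=vision.grab_frame('scene'); cv2.imwrite('pics/g2.png',cv2.resize(p[110:260,130:330],(800,600)))
E
```

```text
clock: 1.87
eef_pos: [443.0, -101.5, 31.2]
tcp_rot: [3.141, -0.0, -1.933]
contact_force: [0.5, -0.3, 0.7]
opening: 0.571
dp [-0.9, 0.5, 28.2] ang [0.001, -0.0, -0.003] t 1.87 at [ 443.  -101.5   31.2] yaw -110.8 F [ 0.5 -0.3  0.7] op 0.571
[ 378.12380426 -272.45063562    9.        ]
{'c': array([ 381.1, -273.3]), 'g': array([ 380.4, -273.3]), 'L': array([49.9, 44.3]), 'ax': np.float64(72.8), 'pca': np.float64(76.0)}
```

View pics/br_t.png

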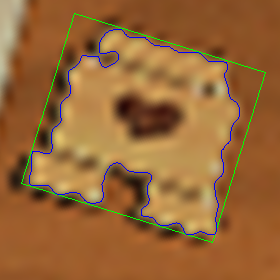

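View pics/g2.png

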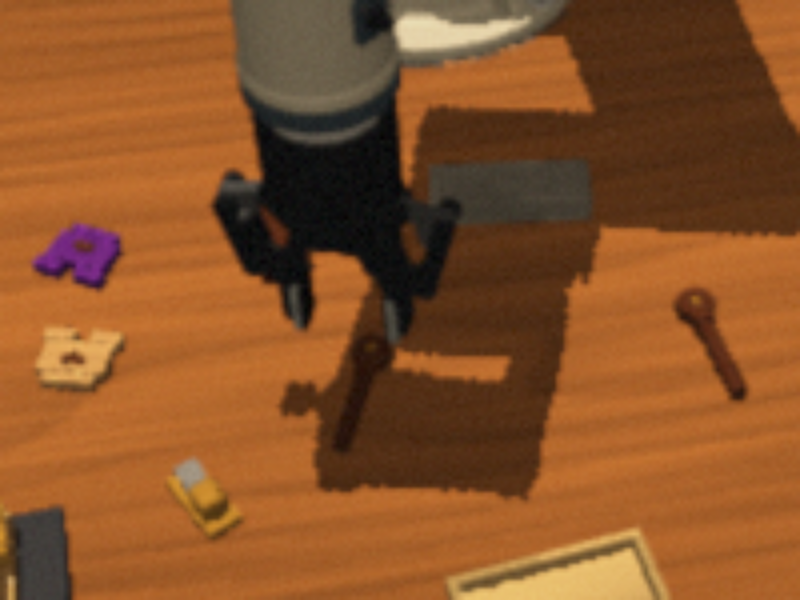

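```bash
python3 -m inch '[{"dp":[-0.9,0.5,14],"angular":[0,0,0],"fingers":110},{"dp":[-0.9,0.5,28],"angular":[0,0,0],"fingers":110},{"dp":[-0.9,0.5,28],"angular":[0,0,0],"fingers":110},{"dp":[-0.9,0.5,28],"angular":[0,0,0],"fingers":110}]'; python3 -m inch '[{"dp":[0,0,0],"angular":[0,0,0],"fingers":255},{"dp":[0,0,0],"angular":[0,0,0],"fingers":255},{"dp":[0,0,0],"angular":[0,0,0],"fingers":255},{"dp":[0,0,0],"angular":[0,0,0],"fingers":255},{"dp":[0,0,0],"angular":[0,0,0],"fingers":255},{"dp":[0,0,0],"angular":[0,0,0],"fingers":255}]' 50
```

```text
clock: 2.25
eef_pos: [443.7, -100.0, 3.9]
tcp_rot: [-3.14, 0.0, -1.932]
contact_force: [0.1, -0.8, -0.5]
opening: 0.57
clock: 2.75
eef_pos: [443.1, -99.4, 2.7]
tcp_rot: [-3.141, 0.0, -1.932]
contact_force: [-0.2, -0.7, 0.8]
opening: -0.002
```

Run:
```python
from h import *
p,d=vision.grab_frame('scene'); cv2.imwrite('pics/g3.png',cv2.resize(p[130:250,150:310],(800,600),interpolation=cv2.INTER_CUBIC))
```

```text
(no output)
```

View pics/g3.png

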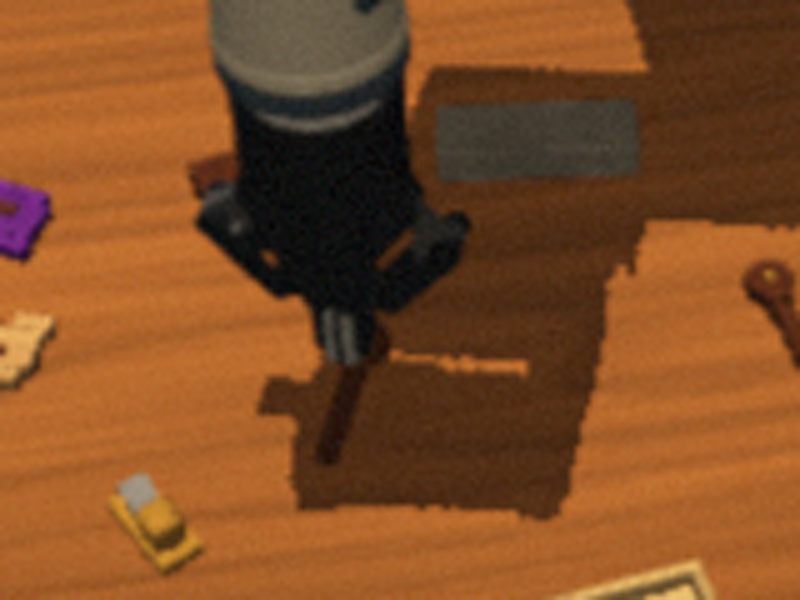

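Run:
```python
from h import *
def c(p): return ((p-np.array([150,130]))*5).round(0)
print(c(proj('scene',[[443,-99.4,2.7],[443,-99.4,12],[443,-99.4,22],[442.9,-100.4,6]])))
K,R,t=cam('scene')
p,d=vision.grab_frame('scene'); P=deproj('scene',d)
for u,v in [(330,345),(350,345),(345,358),(340,330),(380,345),(345,400),(325,450)]:
    print(u,v,P[130+v//5,150+u//5].round(1), d[130+v//5,150+u//5])
```

```text
[[350. 394.]
 [349. 382.]
 [347. 369.]
 [348. 390.]]
330 345 [ 450.3 -106.2   49.7] 989.88086
350 345 [454.4 -96.9  52.3] 986.281
345 358 [455.4 -99.8  46.9] 989.28
340 330 [ 454.4 -100.7   64. ] 977.2097
380 345 [418.  -81.2   7.9] 1045.0723
345 400 [ 452.9 -102.4   10.8] 1017.39276
325 450 [ 480.4 -115.2    8.7] 999.3256
```

```bash
python3 - <<'E'
from rig import r,monitor
print(type(r)); print([a for a in dir(r) if not a.startswith('_')]); print(r.grip_point_offset)
print(monitor.sense())
E
python3 - <<'E'
from h import *
for n in('scene','top'):
    p,d=vision.grab_frame(n); P=deproj(n,d)
    if n=='scene':
        for v in range(180,222,2): print(v,[tuple(P[v,u].round(0).astype(int)) for u in(212,216,218,220,222,226)], p[v,219])
E
```

```text
<class 'host.Robot'>
['MotionError', 'grip_point_offset']
18.700000000000003
{'clock': 2.85, 'qpos': array([-2.24063564e-01,  3.93222649e-01,  2.13577232e+00, -8.00426648e-06,
        6.12701806e-01,  1.70792570e+00]), 'qvel': array([ 0.00057638,  0.00162075,  0.00017965,  0.00075448, -0.00079046,
        0.00028944]), 'joint_efforts': array([-7.91181810e-03, -4.81104505e+01, -1.89120787e+01, -1.41517698e-04,
        2.24216412e-03, -1.78099413e-04]), 'eef_pos': array([442.97974161, -99.41402187,   2.48981114]), 'tcp_rot': array([ 3.14149014e+00, -1.87920061e-05, -1.93198271e+00]), 'contact_force': array([ 0.1661597 , -0.01555035,  0.12761396]), 'wrist_torque': array([ 0.02823442, -0.01667003,  0.0564497 ]), 'opening': -0.0004176428349076068}
180 [(np.int64(454), np.int64(-110), np.int64(119)), (np.int64(452), np.int64(-101), np.int64(116)), (np.int64(463), np.int64(-97), np.int64(126)), (np.int64(462), np.int64(-92), np.int64(124)), (np.int64(461), np.int64(-88), np.int64(123)), (np.int64(343), np.int64(-73), np.int64(-2))] [15 11 13]
182 [(np.int64(458), np.int64(-110), np.int64(11
[... 5131 characters left out ...]
.int64(-2)), (np.int64(464), np.int64(-97), np.int64(-1)), (np.int64(466), np.int64(-87), np.int64(0))] [11 31 57]
218 [(np.int64(466), np.int64(-122), np.int64(-1)), (np.int64(477), np.int64(-112), np.int64(11)), (np.int64(468), np.int64(-107), np.int64(-1)), (np.int64(468), np.int64(-103), np.int64(-2)), (np.int64(470), np.int64(-98), np.int64(-1)), (np.int64(472), np.int64(-88), np.int64(0))] [19 38 68]
220 [(np.int64(470), np.int64(-122), np.int64(-3)), (np.int64(481), np.int64(-113), np.int64(9)), (np.int64(475), np.int64(-108), np.int64(0)), (np.int64(477), np.int64(-103), np.int64(2)), (np.int64(476), np.int64(-98), np.int64(0)), (np.int64(479), np.int64(-89), np.int64(1))] [17 44 83]
```

The arm reports z ≈ 2.5 mm. In the picture and depth, though, the shut fingertips are at about crop pixel (345,362), at z ≈ 40 mm, well above the peg. So the real tips sit about 37 mm higher than reported. I'll open, go down part way and measure again before trusting either figure.

```bash
python3 -m inch '[{"dp":[0,0,0],"angular":[0,0,0],"fingers":110},{"dp":[0,0,5],"angular":[0,0,0],"fingers":110},{"dp":[0,0,10],"angular":[0,0,0],"fingers":110},{"dp":[0,0,15],"angular":[0,0,0],"fingers":110},{"dp":[0,0,15],"angular":[0,0,0],"fingers":110},{"dp":[0,0,15],"angular":[0,0,0],"fingers":110}]' 50
python3 - <<'E'
from h import *
p,d=vision.grab_frame('scene'); cv2.imwrite('pics/g4.png',cv2.resize(p[130:250,150:310],(800,600),interpolation=cv2.INTER_CUBIC))
P=deproj('scene',d)
s=P[185:230,195:245].reshape(-1,3); c=p[185:230,195:245].reshape(-1,3).astype(int)
m=(s[:,2]>10)&(s[:,2]<60)&(c.max(1)-c.min(1)<30)
print('lowest grey points',s[m][np.argsort(s[m][:,2])][:14].round(0).tolist())
E
```

```text
clock: 3.45
eef_pos: [442.5, -99.3, -13.1]
tcp_rot: [3.14, -0.0, -1.932]
contact_force: [-0.2, 0.9, 0.2]
opening: 0.566
lowest grey points [[434.0, -93.0, 10.0], [433.0, -100.0, 10.0], [443.0, -104.0, 10.0], [419.0, -89.0, 10.0], [462.0, -103.0, 10.0], [470.0, -112.0, 10.0], [419.0, -91.0, 11.0], [459.0, -103.0, 11.0], [408.0, -95.0, 11.0], [441.0, -99.0, 11.0], [474.0, -110.0, 11.0], [434.0, -98.0, 11.0], [456.0, -105.0, 11.0], [411.0, -78.0, 11.0]]
```

View pics/g4.png

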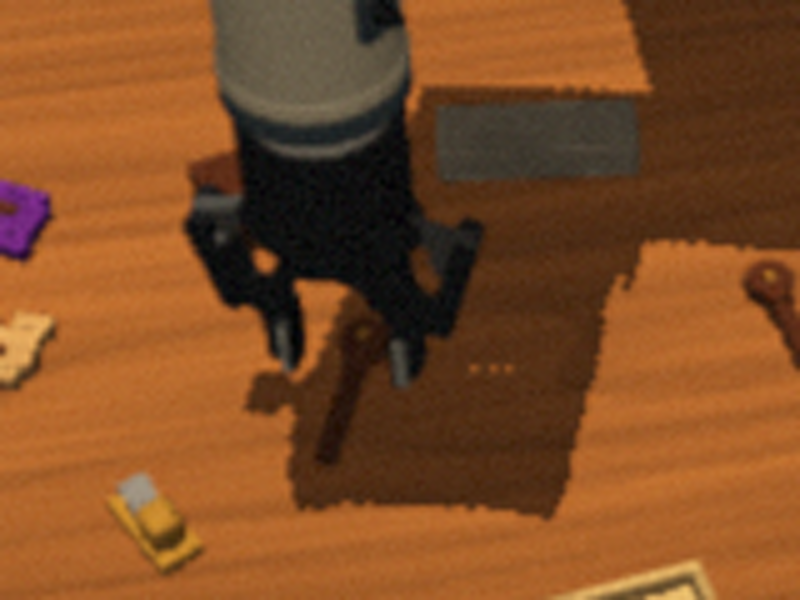

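Run:
```python
from h import *
p,d=vision.grab_frame('scene'); P=deproj('scene',d)
for v in range(194,210,2): print(v,[P[v,u].round(0).tolist() for u in (228,230,232)],[P[v-4,u].round(0).tolist() for u in (206,208)])
```

```text
194 [[464.0, -77.0, 77.0], [465.0, -73.0, 77.0], [462.0, -68.0, 72.0]] [[445.0, -127.0, 80.0], [430.0, -122.0, 63.0]]
196 [[463.0, -78.0, 68.0], [467.0, -73.0, 73.0], [468.0, -69.0, 73.0]] [[445.0, -127.0, 73.0], [436.0, -123.0, 62.0]]
198 [[462.0, -78.0, 61.0], [459.0, -73.0, 57.0], [460.0, -69.0, 57.0]] [[442.0, -128.0, 63.0], [436.0, -123.0, 55.0]]
200 [[463.0, -79.0, 54.0], [464.0, -74.0, 55.0], [462.0, -69.0, 51.0]] [[440.0, -129.0, 53.0], [439.0, -124.0, 51.0]]
202 [[461.0, -79.0, 46.0], [462.0, -74.0, 45.0], [462.0, -70.0, 44.0]] [[442.0, -129.0, 49.0], [438.0, -125.0, 43.0]]
204 [[461.0, -80.0, 39.0], [462.0, -75.0, 38.0], [461.0, -70.0, 36.0]] [[443.0, -130.0, 43.0], [440.0, -125.0, 38.0]]
206 [[460.0, -80.0, 30.0], [464.0, -75.0, 33.0], [438.0, -69.0, 1.0]] [[442.0, -131.0, 34.0], [443.0, -126.0, 35.0]]
208 [[442.0, -80.0, 1.0], [442.0, -75.0, -0.0], [443.0, -70.0, 0.0]] [[417.0, -132.0, -2.0], [418.0, -127.0, -2.0]]
```

```bash
python3 rel.py 442.9 -100.4 -34 -110.6; python3 -m inch '[{"dp":[0,0,5],"angular":[0,0,0],"fingers":110},{"dp":[0,0,10],"angular":[0,0,0],"fingers":110},{"dp":[0,0,14],"angular":[0,0,0],"fingers":110},{"dp":[0,0,18],"angular":[0,0,0],"fingers":110},{"dp":[0,0,21],"angular":[0,0,0],"fingers":110},{"dp":[0,0,21],"angular":[0,0,0],"fingers":110},{"dp":[0,0,21],"angular":[0,0,0],"fingers":110}]'
python3 - <<'E'
from h import *
p,d=vision.grab_frame('scene'); P=deproj('scene',d); cv2.imwrite('pics/g5.png',cv2.resize(p[130:250,150:310],(800,600),interpolation=cv2.INTER_CUBIC))
for v in range(202,218,2): print(v,[P[v,u].round(0).tolist() for u in (228,230,232)],[P[v-4,u].round(0).tolist() for u in (206,208)])
E
```

```text
dp [0.9, -0.3, 21.4] ang [0.0, -0.0, -0.002] t 3.55 at [442.9 -99.4 -12.6] yaw -110.7 F [1.2 0.4 0.5] op 0.567
clock: 4.13
eef_pos: [442.8, -99.4, -33.8]
tcp_rot: [3.141, -0.0, -1.932]
contact_force: [0.1, -0.7, -0.4]
opening: 0.565
202 [[464.0, -79.0, 49.0], [467.0, -75.0, 51.0], [467.0, -70.0, 50.0]] [[443.0, -129.0, 50.0], [436.0, -125.0, 40.0]]
204 [[462.0, -80.0, 39.0], [462.0, -75.0, 39.0], [460.0, -70.0, 35.0]] [[442.0, -130.0, 42.0], [442.0, -125.0, 40.0]]
206 [[464.0, -80.0, 34.0], [462.0, -75.0, 31.0], [459.0, -70.0, 26.0]] [[442.0, -131.0, 35.0], [442.0, -126.0, 34.0]]
208 [[462.0, -80.0, 24.0], [463.0, -76.0, 24.0], [460.0, -71.0, 20.0]] [[442.0, -132.0, 27.0], [443.0, -127.0, 27.0]]
210 [[447.0, -80.0, -1.0], [464.0, -76.0, 19.0], [462.0, -71.0, 15.0]] [[440.0, -132.0, 17.0], [443.0, -128.0, 19.0]]
212 [[454.0, -81.0, -0.0], [463.0, -77.0, 10.0], [456.0, -71.0, -0.0]] [[431.0, -133.0, -1.0], [446.0, -128.0, 16.0]]
214 [[459.0, -82.0, -2.0], [459.0, -77.0, -3.0], [463.0, -72.0, 1.0]] [[438.0, -134.0, 0.0], [439.0, -129.0, 1.0]]
216 [[467.0, -83.0, 0.0], [468.0, -78.0, 0.0], [469.0, -73.0, 1.0]] [[445.0, -135.0, 0.0], [446.0, -130.0, 1.0]]
```

View pics/g5.png

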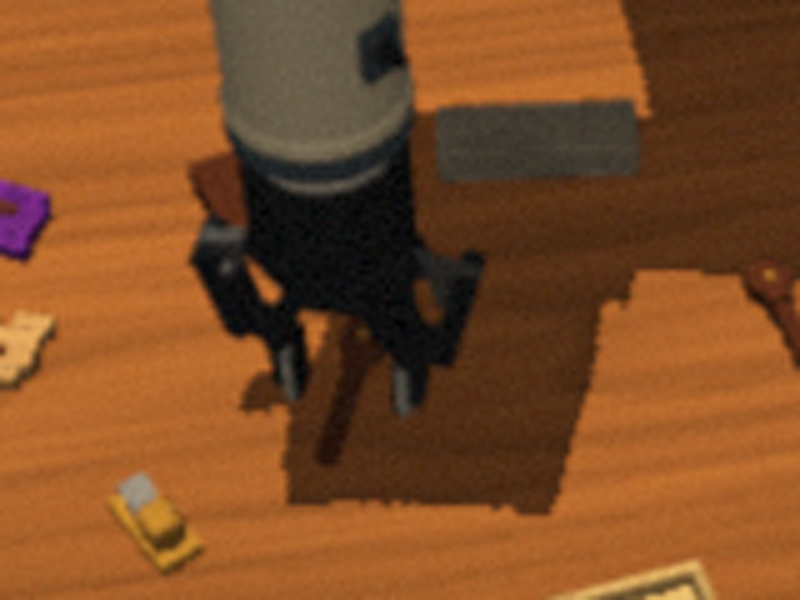

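```bash
python3 -m inch '[{"dp":[0.9,0,1.5],"angular":[0,0,0],"fingers":110},{"dp":[0.9,0,2.5],"angular":[0,0,0],"fingers":110},{"dp":[0.9,0,2.5],"angular":[0,0,0],"fingers":170},{"dp":[0.9,0,2.5],"angular":[0,0,0],"fingers":255},{"dp":[0.9,0,2.5],"angular":[0,0,0],"fingers":255},{"dp":[0.9,0,2.5],"angular":[0,0,0],"fingers":255},{"dp":[0.9,0,2.5],"angular":[0,0,0],"fingers":255}]' 50
```

```text
clock: 4.77
eef_pos: [443.9, -100.6, -35.0]
tcp_rot: [-3.139, 0.0, -1.932]
contact_force: [-0.9, 0.5, 13.5]
opening: 0.117
```

```bash
python3 -m inch '[{"dp":[0,0,-20],"angular":[0,0,0],"fingers":255},{"dp":[0,0,-50],"angular":[0,0,0],"fingers":255},{"dp":[0,0,-80],"angular":[0,0,0],"fingers":255},{"dp":[0,0,-80],"angular":[0,0,0],"fingers":255},{"dp":[0,0,-80],"angular":[0,0,0],"fingers":255}]'; python3 rel.py 567.8 287.3 46 -103.05;python3 - <<'E'
from h import *
p,d=vision.grab_frame('scene'); cv2.imwrite('pics/g6.png',cv2.resize(p[110:230,150:310],(800,600),interpolation=cv2.INTER_CUBIC))
E
```

```text
clock: 5.18
eef_pos: [444.1, -100.6, 45.5]
tcp_rot: [-3.138, 0.001, -1.932]
contact_force: [-0.3, -0.1, -0.1]
opening: 0.117
dp [-406.6, 21.3, -0.4] ang [-0.004, 0.0, -0.133] t 5.18 at [ 444.1 -100.6   45.5] yaw -110.7 F [-0.3 -0.1 -0.1] op 0.117
```

View pics/g6.png

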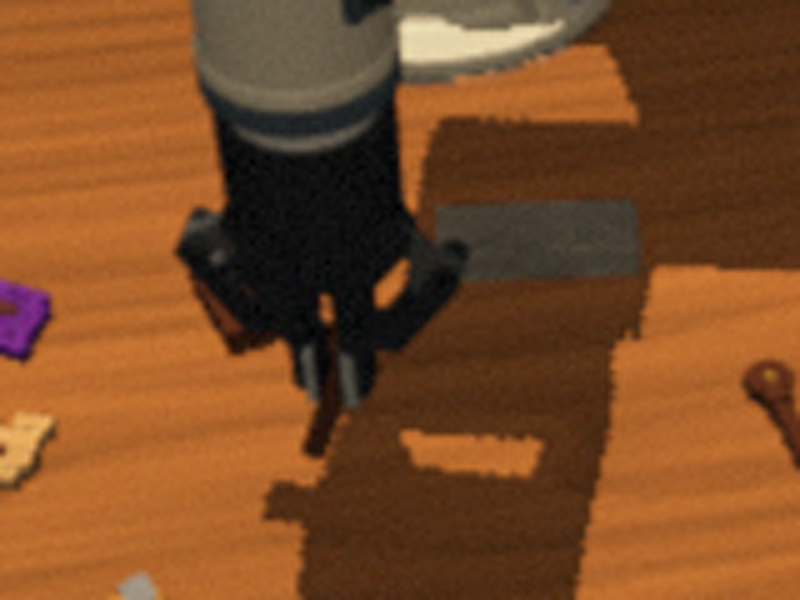

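```bash
python3 -m inch '[{"dp":[-406.5,21,0],"angular":[0,0,-0.133],"fingers":255},{"dp":[-406.5,21,0],"angular":[0,0,-0.133],"fingers":255},{"dp":[-406.5,21,0],"angular":[0,0,-0.133],"fingers":255},{"dp":[-406.5,21,0],"angular":[0,0,-0.133],"fingers":255},{"dp":[-406.5,21,0],"angular":[0,0,-0.133],"fingers":255},{"dp":[-406.5,21,0],"angular":[0,0,-0.133],"fingers":255},{"dp":[-406.5,21,0],"angular":[0,0,-0.133],"fingers":255},{"dp":[-406.5,21,0],"angular":[0,0,-0.133],"fingers":255},{"dp":[-406.5,21,0],"angular":[0,0,-0.133],"fingers":255},{"dp":[-406.5,21,0],"angular":[0,0,-0.133],"fingers":255},{"dp":[-406.5,21,0],"angular":[0,0,-0.133],"fingers":255},{"dp":[-406.5,21,0],"angular":[0,0,-0.133],"fingers":255}]';python3 -m inch '[{"dp":[0,0,0],"angular":[0,0,0],"fingers":255},{"dp":[0,0,0],"angular":[0,0,0],"fingers":255},{"dp":[0,0,0],"angular":[0,0,0],"fingers":255}]'; python3 rel.py 567.8 287.3 -28 -103.05
```

```text
clock: 6.23
eef_pos: [565.7, 288.6, 41.8]
tcp_rot: [3.14, -0.002, -1.796]
contact_force: [0.0, -0.1, 0.4]
opening: 0.112
clock: 6.48
eef_pos: [566.1, 285.9, 43.4]
tcp_rot: [3.141, -0.001, -1.8]
contact_force: [1.3, -0.2, -0.2]
opening: 0.114
dp [-1.8, -1.5, 71.4] ang [0.001, -0.001, -0.002] t 6.48 at [566.1 285.9  43.4] yaw -103.1 F [ 1.3 -0.2 -0.2] op 0.114
```

```bash
python3 -m inch '[{"dp":[-1.8,-1.5,20],"angular":[0,0,0],"fingers":255},{"dp":[-1.8,-1.5,48],"angular":[0,0,0],"fingers":255},{"dp":[-1.8,-1.5,48],"angular":[0,0,0],"fingers":255},{"dp":[-1.8,-1.5,48],"angular":[0,0,0],"fingers":255}]'; python3 rel.py 567.8 287.3 -28 -103.05;python3 - <<'E'
from h import *
p,d=vision.grab_frame('scene'); cv2.imwrite('pics/g7.png',cv2.resize(p[150:270,310:470],(800,600),interpolation=cv2.INTER_CUBIC))
E
```

```text
clock: 6.82
eef_pos: [567.2, 287.3, -5.0]
tcp_rot: [3.139, -0.002, -1.8]
contact_force: [0.8, -0.2, -0.4]
opening: 0.119
dp [-0.2, -0.7, 23.0] ang [0.003, -0.002, -0.001] t 6.82 at [567.2 287.3  -5. ] yaw -103.1 F [ 0.8 -0.2 -0.4] op 0.119
```

View pics/g7.png

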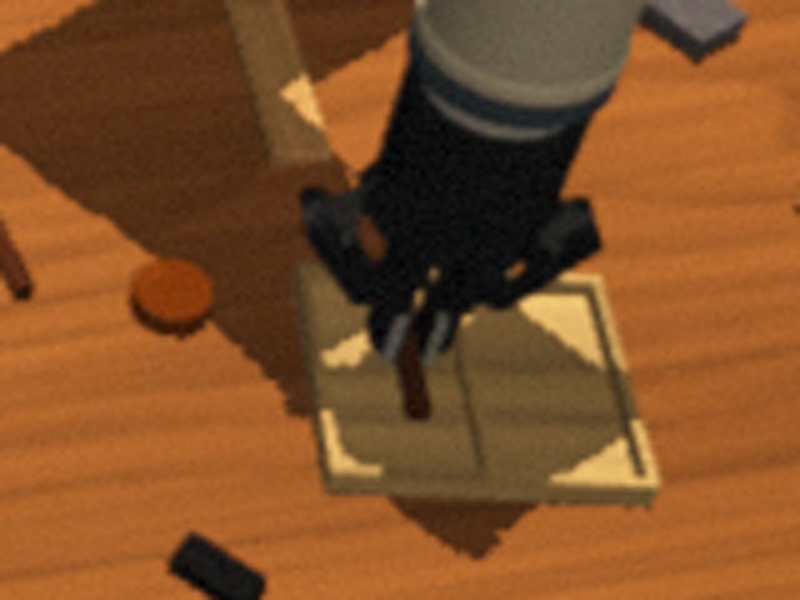

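```bash
python3 -m inch '[{"dp":[0,-0.7,10],"angular":[0,0,0],"fingers":255},{"dp":[0,-0.7,17],"angular":[0,0,0],"fingers":255},{"dp":[0,-0.7,21],"angular":[0,0,0],"fingers":255},{"dp":[0,-0.7,23],"angular":[0,0,0],"fingers":255},{"dp":[0,-0.7,23],"angular":[0,0,0],"fingers":255},{"dp":[0,-0.7,23],"angular":[0,0,0],"fingers":255}]'
```

```text
clock: 7.37
eef_pos: [569.2, 288.7, -27.0]
tcp_rot: [3.141, -0.0, -1.799]
contact_force: [0.1, 0.1, -0.3]
opening: 0.114
```

```bash
python3 -m inch '[{"dp":[0,0,1.5],"angular":[0,0,0],"fingers":255},{"dp":[0,0,2],"angular":[0,0,0],"fingers":255},{"dp":[0,0,2],"angular":[0,0,0],"fingers":255},{"dp":[0,0,2],"angular":[0,0,0],"fingers":195},{"dp":[0,0,2],"angular":[0,0,0],"fingers":190},{"dp":[0,0,2],"angular":[0,0,0],"fingers":190},{"dp":[0,0,2],"angular":[0,0,0],"fingers":190}]'; python3 -m inch '[{"dp":[0,0,-15],"angular":[0,0,0],"fingers":190},{"dp":[0,0,-45],"angular":[0,0,0],"fingers":190},{"dp":[0,0,-80],"angular":[0,0,0],"fingers":190},{"dp":[0,0,-80],"angular":[0,0,0],"fingers":150},{"dp":[0,0,-80],"angular":[0,0,0],"fingers":110},{"dp":[0,0,-80],"angular":[0,0,0],"fingers":110}]'; python3 rel.py 441.7 125.2 46 -82.95;python3 - <<'E'
from h import *
p,d=vision.grab_frame('scene'); cv2.imwrite('pics/g8.png',cv2.resize(p[150:270,310:470],(800,600),interpolation=cv2.INTER_CUBIC))
E
```

```text
clock: 7.95
eef_pos: [569.3, 288.7, -28.9]
tcp_rot: [-3.141, 0.0, -1.799]
contact_force: [0.3, -0.1, 0.4]
opening: 0.256
clock: 8.45
eef_pos: [569.1, 288.6, 50.9]
tcp_rot: [-3.141, 0.0, -1.799]
contact_force: [-0.5, -0.1, -0.8]
opening: 0.569
dp [188.0, 87.1, 4.9] ang [-0.0, 0.0, -0.351] t 8.45 at [569.1 288.6  50.9] yaw -103.1 F [-0.5 -0.1 -0.8] op 0.569
```

View pics/g8.png

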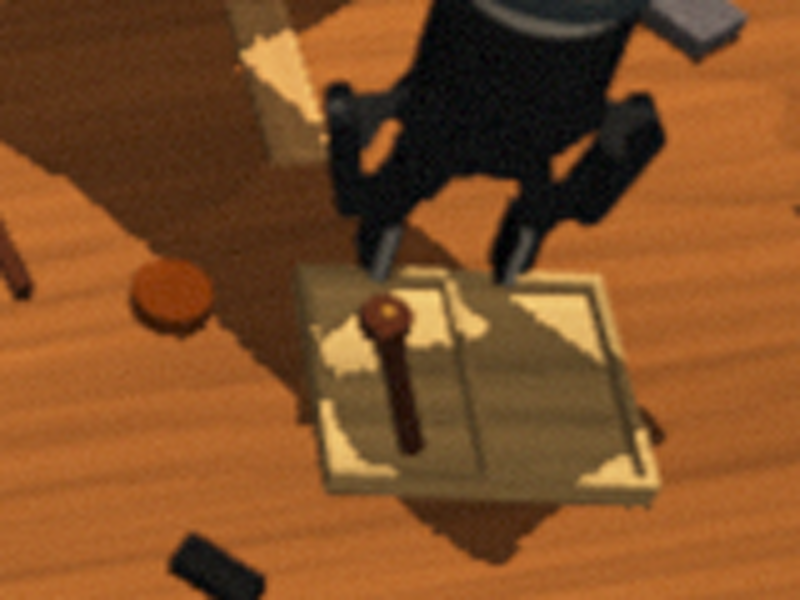

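Peg 2 lies inside the left bay, with its head at crop pixel (385,315) and its tail at (412,450). Next is peg 1.

```bash
python3 -m inch '[{"dp":[188,87,5],"angular":[0,0,-0.351],"fingers":110},{"dp":[188,87,5],"angular":[0,0,-0.351],"fingers":110},{"dp":[188,87,5],"angular":[0,0,-0.351],"fingers":110},{"dp":[188,87,5],"angular":[0,0,-0.351],"fingers":110},{"dp":[188,87,5],"angular":[0,0,-0.351],"fingers":110},{"dp":[188,87,5],"angular":[0,0,-0.351],"fingers":110},{"dp":[188,87,30],"angular":[0,0,-0.351],"fingers":110},{"dp":[188,87,45],"angular":[0,0,-0.351],"fingers":110},{"dp":[188,87,45],"angular":[0,0,-0.351],"fingers":110},{"dp":[188,87,45],"angular":[0,0,-0.351],"fingers":110}]'; python3 rel.py 441.7 125.2 -35 -82.95
```

```text
clock: 9.33
eef_pos: [440.5, 124.8, 4.9]
tcp_rot: [3.138, -0.001, -1.448]
contact_force: [-0.7, 0.5, 0.4]
opening: 0.57
dp [-0.3, -1.3, 39.9] ang [0.004, -0.001, -0.0] t 9.33 at [440.5 124.8   4.9] yaw -83.0 F [-0.7  0.5  0.4] op 0.57
```

```bash
python3 -m inch '[{"dp":[0,-1.3,15],"angular":[0,0,0],"fingers":110},{"dp":[0,-1.3,28],"angular":[0,0,0],"fingers":110},{"dp":[0,-1.3,35],"angular":[0,0,0],"fingers":110},{"dp":[0,-1.3,39],"angular":[0,0,0],"fingers":110},{"dp":[0,-1.3,39],"angular":[0,0,0],"fingers":110},{"dp":[0,-1.3,39],"angular":[0,0,0],"fingers":255},{"dp":[0,-1.3,39],"angular":[0,0,0],"fingers":255},{"dp":[0,-1.3,39],"angular":[0,0,0],"fingers":255},{"dp":[0,-1.3,39],"angular":[0,0,0],"fingers":255},{"dp":[0,-1.3,39],"angular":[0,0,0],"fingers":255}]' 50
```

```text
clock: 10.17
eef_pos: [443.7, 125.5, -32.3]
tcp_rot: [-3.141, 0.0, -1.448]
contact_force: [-0.2, -1.0, 6.1]
opening: 0.113
```

```bash
python3 -m inch '[{"dp":[0,0,-20],"angular":[0,0,0],"fingers":255},{"dp":[0,0,-50],"angular":[0,0,0],"fingers":255},{"dp":[0,0,-80],"angular":[0,0,0],"fingers":255},{"dp":[0,0,-80],"angular":[0,0,0],"fingers":255},{"dp":[0,0,-80],"angular":[0,0,0],"fingers":255}]'; python3 rel.py 584 357.5 46 -103.05
```

```text
clock: 10.58
eef_pos: [444.8, 125.8, 48.7]
tcp_rot: [-3.137, 0.001, -1.448]
contact_force: [-0.6, -0.9, -0.5]
opening: 0.109
dp [-212.9, -166.5, 3.6] ang [-0.004, 0.001, 0.351] t 10.58 at [444.8 125.8  48.7] yaw -83.0 F [-0.6 -0.9 -0.5] op 0.109
```

```bash
python3 -m inch '[{"dp":[-213,-166.5,0],"angular":[0,0,0.351],"fingers":255},{"dp":[-213,-166.5,0],"angular":[0,0,0.351],"fingers":255},{"dp":[-213,-166.5,0],"angular":[0,0,0.351],"fingers":255},{"dp":[-213,-166.5,0],"angular":[0,0,0.351],"fingers":255},{"dp":[-213,-166.5,0],"angular":[0,0,0.351],"fingers":255},{"dp":[-213,-166.5,0],"angular":[0,0,0.351],"fingers":255},{"dp":[-213,-166.5,0],"angular":[0,0,0.351],"fingers":255},{"dp":[-213,-166.5,20],"angular":[0,0,0.351],"fingers":255},{"dp":[-213,-166.5,45],"angular":[0,0,0.351],"fingers":255},{"dp":[-213,-166.5,45],"angular":[0,0,0.351],"fingers":255},{"dp":[-213,-166.5,45],"angular":[0,0,0.351],"fingers":255},{"dp":[-213,-166.5,45],"angular":[0,0,0.351],"fingers":255}]'; python3 rel.py 584 357.5 -26 -103.05;python3 - <<'E'
from h import *
p,d=vision.grab_frame('scene'); cv2.imwrite('pics/g9.png',cv2.resize(p[150:270,310:470],(800,600),interpolation=cv2.INTER_CUBIC))
E
```

```text
clock: 11.58
eef_pos: [582.2, 356.9, 1.9]
tcp_rot: [3.141, -0.001, -1.799]
contact_force: [-0.5, 0.2, -0.3]
opening: 0.113
dp [-1.0, -1.6, 27.9] ang [0.001, -0.001, -0.001] t 11.58 at [582.2 356.9   1.9] yaw -103.1 F [-0.5  0.2 -0.3] op 0.113
```

View pics/g9.png

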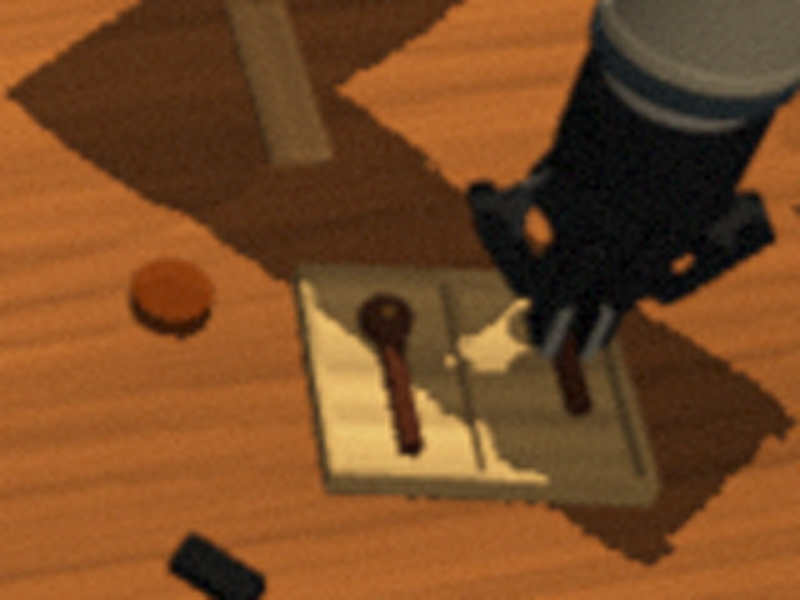

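```bash
python3 -m inch '[{"dp":[-0.5,0,12],"angular":[0,0,0],"fingers":255},{"dp":[-0.5,0,20],"angular":[0,0,0],"fingers":255},{"dp":[-0.5,0,25],"angular":[0,0,0],"fingers":255},{"dp":[-0.5,0,28],"angular":[0,0,0],"fingers":255},{"dp":[-0.5,0,28],"angular":[0,0,0],"fingers":255},{"dp":[-0.5,0,28],"angular":[0,0,0],"fingers":255}]'
```

```text
clock: 12.13
eef_pos: [582.5, 357.6, -26.2]
tcp_rot: [3.141, -0.0, -1.799]
contact_force: [0.4, 0.1, -0.3]
opening: 0.106
```

```bash
python3 -m inch '[{"dp":[0,0,1],"angular":[0,0,0],"fingers":255},{"dp":[0,0,1.5],"angular":[0,0,0],"fingers":255},{"dp":[0,0,1.5],"angular":[0,0,0],"fingers":195},{"dp":[0,0,1.5],"angular":[0,0,0],"fingers":190},{"dp":[0,0,1.5],"angular":[0,0,0],"fingers":190},{"dp":[0,0,1.5],"angular":[0,0,0],"fingers":190},{"dp":[0,0,-15],"angular":[0,0,0],"fingers":190},{"dp":[0,0,-45],"angular":[0,0,0],"fingers":190},{"dp":[0,0,-85],"angular":[0,0,0],"fingers":190},{"dp":[0,0,-85],"angular":[0,0,0],"fingers":150},{"dp":[0,0,-85],"angular":[0,0,0],"fingers":80},{"dp":[0,0,-85],"angular":[0,0,0],"fingers":60}]'; python3 rel.py 381.8 -273 60 -106.3;python3 - <<'E'
from h import *
p,d=vision.grab_frame('scene'); cv2.imwrite('pics/g10.png',cv2.resize(p[150:270,310:470],(800,600),interpolation=cv2.INTER_CUBIC))
E
```

```text
clock: 13.13
eef_pos: [582.4, 357.6, 59.1]
tcp_rot: [-3.141, 0.0, -1.799]
contact_force: [0.8, -0.2, 0.7]
opening: 0.672
dp [659.6, 52.8, -1.1] ang [-0.0, 0.0, 0.056] t 13.13 at [582.4 357.6  59.1] yaw -103.1 F [ 0.8 -0.2  0.7] op 0.672
```

View pics/g10.png

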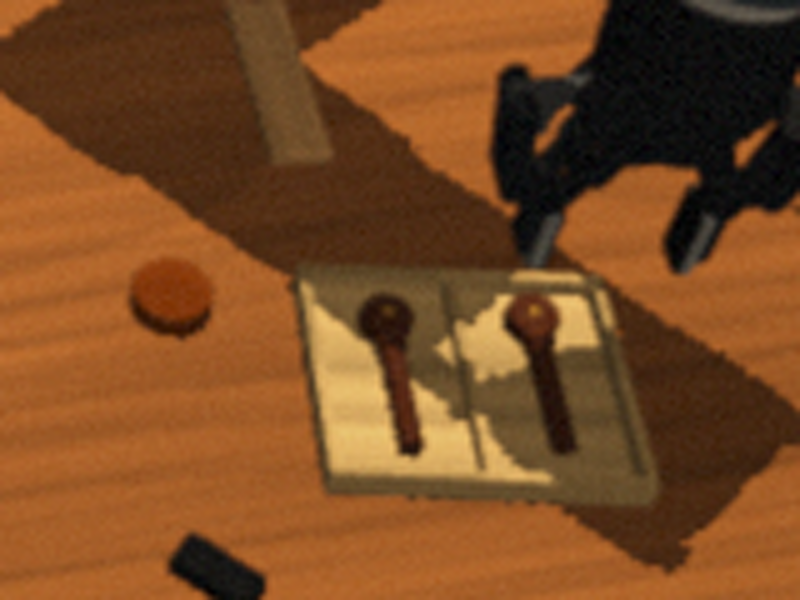

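Both pegs lie in their bays, one at (385,315)–(410,450) and the other at (532,315)–(565,450). Four parts could be the bridge in the 800 px top view: pale at (546,390), and purple at (541,440), (597,435) and (583,490). The pale one with two dark marks is the maple blank, and the crop br_t.png confirmed it.

```bash
python3 -m inch '[{"dp":[660,53,0],"angular":[0,0,0.056],"fingers":60},{"dp":[660,53,0],"angular":[0,0,0.056],"fingers":60},{"dp":[660,53,0],"angular":[0,0,0.056],"fingers":60},{"dp":[660,53,0],"angular":[0,0,0.056],"fingers":60},{"dp":[660,53,0],"angular":[0,0,0.056],"fingers":60},{"dp":[660,53,0],"angular":[0,0,0.056],"fingers":60},{"dp":[660,53,0],"angular":[0,0,0.056],"fingers":60},{"dp":[660,53,0],"angular":[0,0,0.056],"fingers":60},{"dp":[660,53,0],"angular":[0,0,0.056],"fingers":60},{"dp":[660,53,0],"angular":[0,0,0.056],"fingers":60},{"dp":[660,53,0],"angular":[0,0,0.056],"fingers":60},{"dp":[660,53,0],"angular":[0,0,0.056],"fingers":60}]'; python3 -m inch '[{"dp":[0,0,0],"angular":[0,0,0],"fingers":60},{"dp":[0,0,0],"angular":[0,0,0],"fingers":60},{"dp":[0,0,0],"angular":[0,0,0],"fingers":60}]'; python3 rel.py 381.8 -273 10 -106.3
```

```text
clock: 14.18
eef_pos: [428.8, -120.1, 58.0]
tcp_rot: [3.139, -0.0, -1.855]
contact_force: [1.6, -0.0, 0.0]
opening: 0.766
clock: 14.43
eef_pos: [430.1, -118.6, 58.2]
tcp_rot: [3.14, 0.0, -1.857]
contact_force: [0.1, 0.1, -0.3]
opening: 0.764
dp [161.8, 2.8, 48.2] ang [0.002, 0.0, -0.001] t 14.43 at [ 430.1 -118.6   58.2] yaw -106.4 F [ 0.1  0.1 -0.3] op 0.764
```

```bash
python3 -m inch '[{"dp":[162,1.4,0],"angular":[0,0,0],"fingers":60},{"dp":[162,1.4,0],"angular":[0,0,0],"fingers":60},{"dp":[162,1.4,0],"angular":[0,0,0],"fingers":60},{"dp":[162,1.4,0],"angular":[0,0,0],"fingers":60},{"dp":[162,1.4,20],"angular":[0,0,0],"fingers":60},{"dp":[162,1.4,55],"angular":[0,0,0],"fingers":60},{"dp":[162,1.4,55],"angular":[0,0,0],"fingers":60},{"dp":[162,1.4,55],"angular":[0,0,0],"fingers":60}]';  python3 rel.py 383.2 -273.4 -36 -106.3;python3 - <<'E'
from h import *
p,d=vision.grab_frame('scene'); cv2.imwrite('pics/g11.png',cv2.resize(p[110:230,80:240],(800,600),interpolation=cv2.INTER_CUBIC))
E
```

```text
clock: 15.1
eef_pos: [383.0, -271.5, 2.6]
tcp_rot: [3.137, 0.002, -1.853]
contact_force: [0.6, 0.6, 1.4]
opening: 0.765
dp [1.9, -0.9, 38.6] ang [0.005, 0.002, 0.002] t 15.1 at [ 383.  -271.5    2.6] yaw -106.2 F [0.6 0.6 1.4] op 0.765
```

View pics/g11.png

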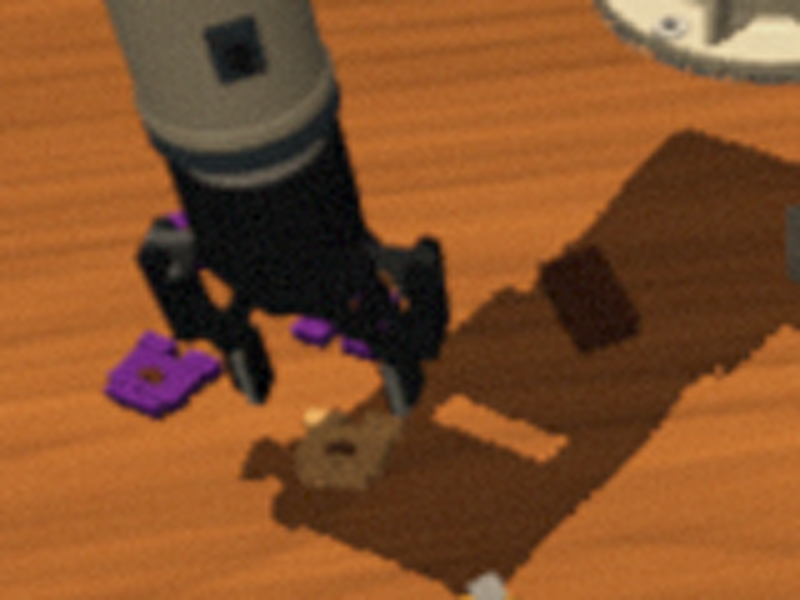

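```bash
python3 -m inch '[{"dp":[1.9,-0.9,15],"angular":[0,0,0],"fingers":60},{"dp":[1.9,-0.9,27],"angular":[0,0,0],"fingers":60},{"dp":[1.9,-0.9,34],"angular":[0,0,0],"fingers":60},{"dp":[1.9,-0.9,38.5],"angular":[0,0,0],"fingers":60},{"dp":[1.9,-0.9,38.5],"angular":[0,0,0],"fingers":60},{"dp":[1.9,-0.9,38.5],"angular":[0,0,0],"fingers":120},{"dp":[1.9,-0.9,38.5],"angular":[0,0,0],"fingers":255},{"dp":[1.9,-0.9,38.5],"angular":[0,0,0],"fingers":255},{"dp":[1.9,-0.9,38.5],"angular":[0,0,0],"fingers":255},{"dp":[1.9,-0.9,38.5],"angular":[0,0,0],"fingers":255}]' 40
python3 - <<'E'
from h import *
p,d=vision.grab_frame('scene'); cv2.imwrite('pics/g12.png',cv2.resize(p[110:230,80:240],(800,600),interpolation=cv2.INTER_CUBIC))
E
```

```text
clock: 15.98
eef_pos: [384.9, -276.1, -33.5]
tcp_rot: [-3.14, -0.0, -1.855]
contact_force: [0.2, 2.9, 7.2]
opening: 0.501
```

View pics/g12.png

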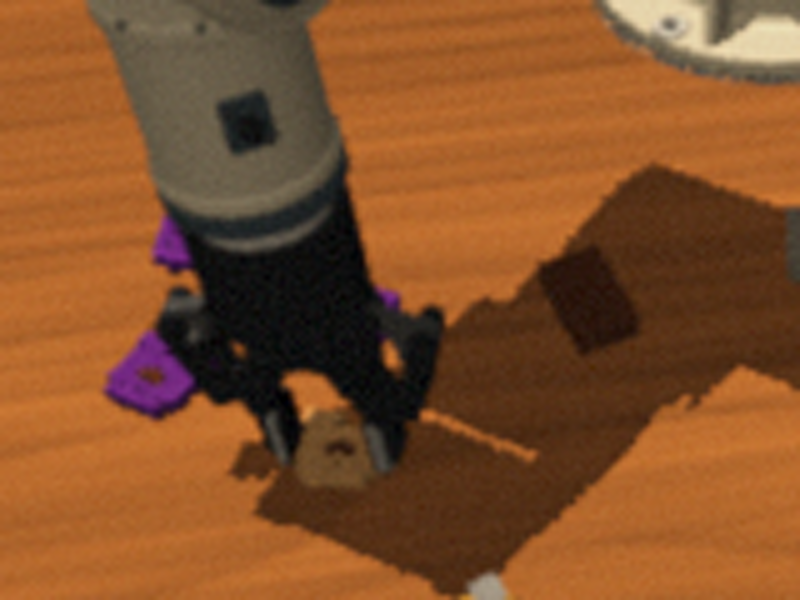

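```bash
python3 -m inch '[{"dp":[0,0,-15],"angular":[0,0,0],"fingers":255},{"dp":[0,0,-40],"angular":[0,0,0],"fingers":255},{"dp":[0,0,-75],"angular":[0,0,0],"fingers":255},{"dp":[0,0,-75],"angular":[0,0,0],"fingers":255},{"dp":[0,0,-75],"angular":[0,0,0],"fingers":255}]'; python3 rel.py 642.2 -3.8 42 -82.55
python3 - <<'E'
from h import *
p,d=vision.grab_frame('scene'); cv2.imwrite('pics/g13.png',cv2.resize(p[90:210,80:240],(800,600),interpolation=cv2.INTER_CUBIC))
E
```

```text
clock: 16.45
eef_pos: [385.9, -277.1, 42.7]
tcp_rot: [-3.137, -0.002, -1.855]
contact_force: [0.2, 0.4, -0.1]
opening: 0.496
dp [-334.2, -169.4, 0.9] ang [-0.004, -0.003, -0.414] t 16.45 at [ 385.9 -277.1   42.7] yaw -106.3 F [ 0.2  0.4 -0.1] op 0.496
```

View pics/g13.png

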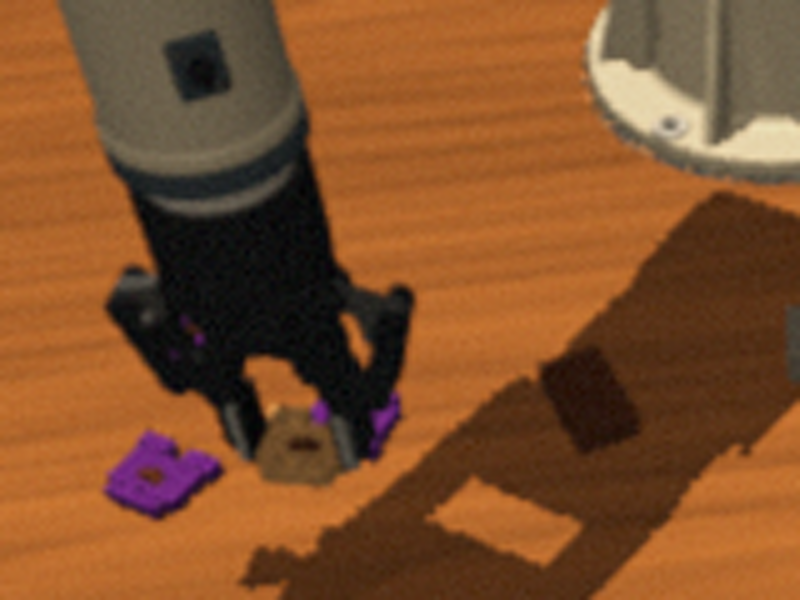

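```bash
python3 -m inch '[{"dp":[-334,-169,0],"angular":[0,0,-0.414],"fingers":255},{"dp":[-334,-169,0],"angular":[0,0,-0.414],"fingers":255},{"dp":[-334,-169,0],"angular":[0,0,-0.414],"fingers":255},{"dp":[-334,-169,0],"angular":[0,0,-0.414],"fingers":255},{"dp":[-334,-169,0],"angular":[0,0,-0.414],"fingers":255},{"dp":[-334,-169,0],"angular":[0,0,-0.414],"fingers":255},{"dp":[-334,-169,0],"angular":[0,0,-0.414],"fingers":255},{"dp":[-334,-169,0],"angular":[0,0,-0.414],"fingers":255},{"dp":[-334,-169,0],"angular":[0,0,-0.414],"fingers":255},{"dp":[-334,-169,0],"angular":[0,0,-0.414],"fingers":255},{"dp":[-334,-169,0],"angular":[0,0,-0.414],"fingers":255},{"dp":[-334,-169,0],"angular":[0,0,-0.414],"fingers":255}]'; python3 -m inch '[{"dp":[0,0,15],"angular":[0,0,0],"fingers":255},{"dp":[0,0,35],"angular":[0,0,0],"fingers":255},{"dp":[0,0,40],"angular":[0,0,0],"fingers":255},{"dp":[0,0,40],"angular":[0,0,0],"fingers":255},{"dp":[0,0,40],"angular":[0,0,0],"fingers":255}]';  python3 rel.py 642.2 -3.8 -27.5 -82.55
python3 - <<'E'
from h import *
p,d=vision.grab_frame('scene'); cv2.imwrite('pics/g14.png',cv2.resize(p[180:300,190:350],(800,600),interpolation=cv2.INTER_CUBIC))
E
```

```text
clock: 17.5
eef_pos: [638.6, -2.7, 38.8]
tcp_rot: [3.138, 0.0, -1.44]
contact_force: [-0.2, -0.6, 0.4]
opening: 0.496
clock: 17.92
eef_pos: [639.4, -3.6, 0.4]
tcp_rot: [3.14, 0.0, -1.442]
contact_force: [0.1, -0.2, -0.2]
opening: 0.493
dp [0.6, -2.8, 27.8] ang [0.001, 0.0, -0.001] t 17.92 at [ 6.394e+02 -3.600e+00  4.000e-01] yaw -82.6 F [ 0.1 -0.2 -0.2] op 0.493
```

View pics/g14.png

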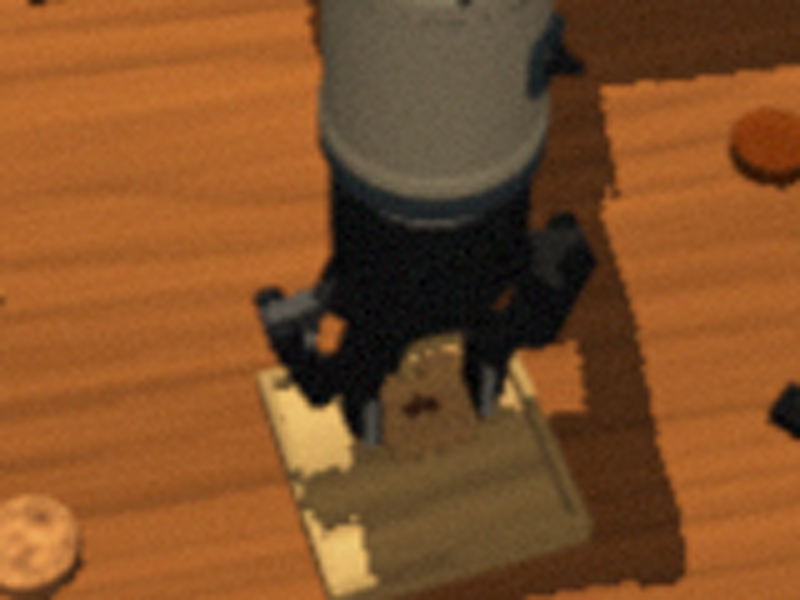

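```bash
python3 -m inch '[{"dp":[0,-2,12],"angular":[0,0,0],"fingers":255},{"dp":[0,-2,21],"angular":[0,0,0],"fingers":255},{"dp":[0,-2,26],"angular":[0,0,0],"fingers":255},{"dp":[0,-2,28],"angular":[0,0,0],"fingers":255},{"dp":[0,-2,28],"angular":[0,0,0],"fingers":255},{"dp":[0,-2,28],"angular":[0,0,0],"fingers":255}]'
```

```text
clock: 18.47
eef_pos: [642.0, -2.4, -27.8]
tcp_rot: [3.141, 0.0, -1.441]
contact_force: [0.1, -0.2, -0.0]
opening: 0.5
```

```bash
python3 -m inch '[{"dp":[0,0,0.8],"angular":[0,0,0],"fingers":255},{"dp":[0,0,0.8],"angular":[0,0,0],"fingers":100},{"dp":[0,0,0.8],"angular":[0,0,0],"fingers":95},{"dp":[0,0,0.8],"angular":[0,0,0],"fingers":95},{"dp":[0,0,0.8],"angular":[0,0,0],"fingers":95},{"dp":[0,0,-15],"angular":[0,0,0],"fingers":95},{"dp":[0,0,-45],"angular":[0,0,0],"fingers":95},{"dp":[0,0,-85],"angular":[0,0,0],"fingers":95},{"dp":[0,0,-85],"angular":[0,0,0],"fingers":95},{"dp":[0,0,-85],"angular":[0,0,0],"fingers":95},{"dp":[0,0,-85],"angular":[0,0,0],"fingers":95}]'; python3 rel.py 339.5 307.3 55 -97.05
python3 - <<'E'
from h import *
p,d=vision.grab_frame('scene'); cv2.imwrite('pics/g15.png',cv2.resize(p[180:300,190:350],(800,600),interpolation=cv2.INTER_CUBIC))
E
```

```text
clock: 19.38
eef_pos: [642.2, -2.5, 57.6]
tcp_rot: [-3.141, -0.0, -1.441]
contact_force: [0.3, -0.0, 0.2]
opening: 0.628
dp [-346.3, 260.0, 2.5] ang [-0.0, 0.0, 0.253] t 19.38 at [642.2  -2.5  57.6] yaw -82.6 F [ 0.3 -0.   0.2] op 0.628
```

View pics/g15.png

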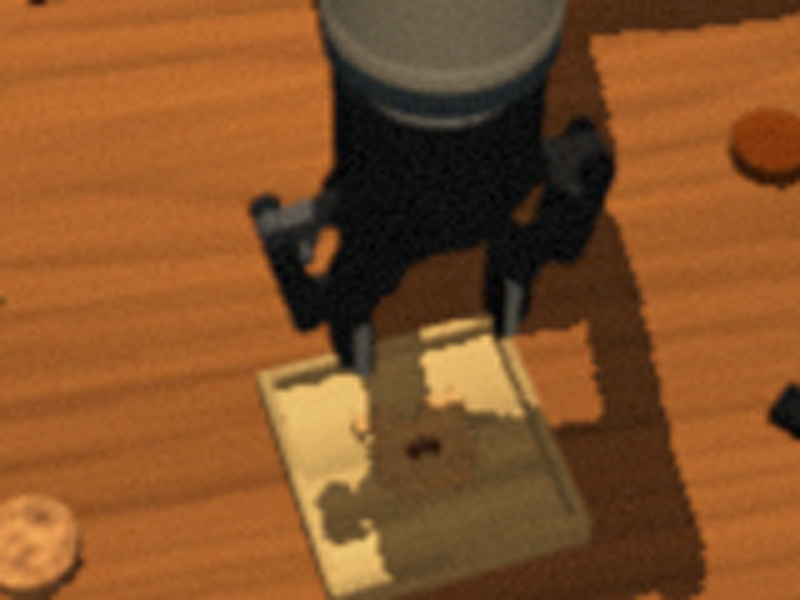

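```bash
python3 rel.py 335 307.9 55 -97.05; python3 -m inch '[{"dp":[-346.5,264.5,2],"angular":[0,0,0.253],"fingers":95},{"dp":[-346.5,264.5,2],"angular":[0,0,0.253],"fingers":95},{"dp":[-346.5,264.5,2],"angular":[0,0,0.253],"fingers":95},{"dp":[-346.5,264.5,2],"angular":[0,0,0.253],"fingers":95},{"dp":[-346.5,264.5,2],"angular":[0,0,0.253],"fingers":95},{"dp":[-346.5,264.5,2],"angular":[0,0,0.253],"fingers":95},{"dp":[-346.5,264.5,2],"angular":[0,0,0.253],"fingers":95},{"dp":[-346.5,264.5,2],"angular":[0,0,0.253],"fingers":95},{"dp":[-346.5,264.5,2],"angular":[0,0,0.253],"fingers":95},{"dp":[-346.5,264.5,2],"angular":[0,0,0.253],"fingers":95},{"dp":[-346.5,264.5,2],"angular":[0,0,0.253],"fingers":95},{"dp":[-346.5,264.5,2],"angular":[0,0,0.253],"fingers":95}]'; python3 -m inch '[{"dp":[0,0,0],"angular":[0,0,0],"fingers":95},{"dp":[0,0,0],"angular":[0,0,0],"fingers":95},{"dp":[0,0,0],"angular":[0,0,0],"fingers":95}]'; python3 rel.py 335 307.9 5 -97.05
python3 - <<'E'
from seg import *
# recheck slip and holder from both cameras now
for n in('top','scene'):
    p,d=vision.grab_frame(n); np.save(f'pics/{n}2c.npy',p)
    print(n,'holder',rect(n,p,570,-312,85,8,grey,save=f'pics/h_{n}.png'))
    cv2.imwrite(f'pics/{n}2.png',cv2.resize(p,(800,600)))
E
```

```text
dp [-347.4, 263.7, 2.1] ang [0.001, 0.0, 0.253] t 19.43 at [641.5  -2.5  56.7] yaw -82.6 F [ 0.2 -0.4  0.7] op 0.63
clock: 20.43
eef_pos: [331.6, 308.2, 54.3]
tcp_rot: [3.139, -0.002, -1.691]
contact_force: [0.0, -0.4, -1.4]
opening: 0.628
clock: 20.68
eef_pos: [335.5, 306.0, 55.0]
tcp_rot: [3.141, -0.001, -1.695]
contact_force: [0.1, 0.7, 0.5]
opening: 0.629
dp [-1.8, 0.7, 50.0] ang [0.0, -0.001, -0.001] t 20.68 at [335.5 306.   55. ] yaw -97.1 F [0.1 0.7 0.5] op 0.629
top holder {'c': array([ 563.5, -313.9], dtype=float32), 'g': array([ 563.6, -311.8]), 'L': array([132. ,  81.1], dtype=float32), 'ax': np.float32(3.8), 'pca': np.float64(4.1)}
scene holder {'c': array([ 567.3, -314.4], dtype=float32), 'g': array([ 575. , -312.4]), 'L': array([130.6,  79.2], dtype=float32), 'ax': np.float32(3.9), 'pca': np.float64(0.1)}
```

View pics/top2.png

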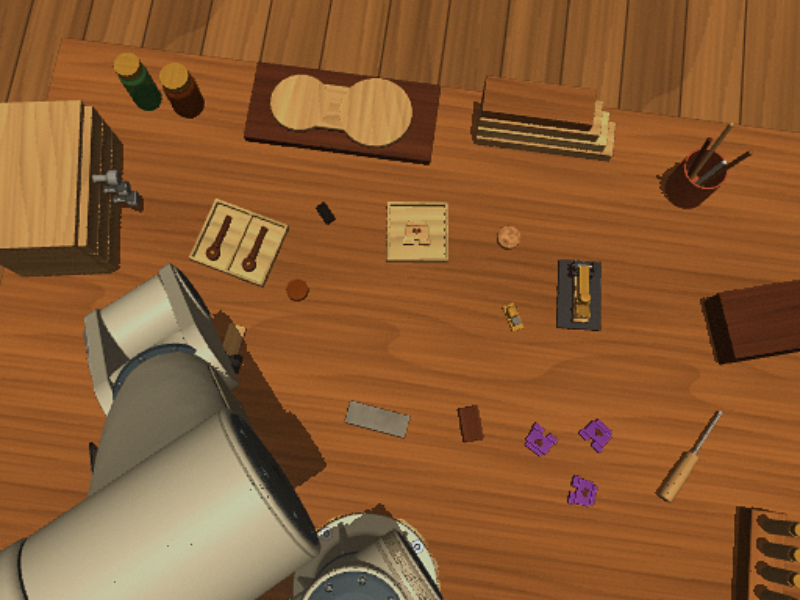

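```bash
python3 -m inch '[{"dp":[-1.8,0.7,30],"angular":[0,0,0],"fingers":95},{"dp":[-1.8,0.7,60],"angular":[0,0,0],"fingers":95},{"dp":[-1.8,0.7,75],"angular":[0,0,0],"fingers":95},{"dp":[-1.8,0.7,75],"angular":[0,0,0],"fingers":95},{"dp":[-1.8,0.7,75],"angular":[0,0,0],"fingers":95}]'; python3 rel.py 335 307.9 -34.5 -97.05
python3 - <<'E'
from h import *
p,d=vision.grab_frame('scene'); cv2.imwrite('pics/g16.png',cv2.resize(p[110:230,280:440],(800,600),interpolation=cv2.INTER_CUBIC))
E
```

```text
clock: 21.2
eef_pos: [334.6, 307.8, -19.9]
tcp_rot: [3.14, -0.002, -1.695]
contact_force: [-0.2, -0.2, 0.0]
opening: 0.632
dp [-0.1, -0.4, 14.6] ang [0.001, -0.002, -0.001] t 21.2 at [334.6 307.8 -19.9] yaw -97.1 F [-0.2 -0.2  0. ] op 0.632
```

View pics/g16.png

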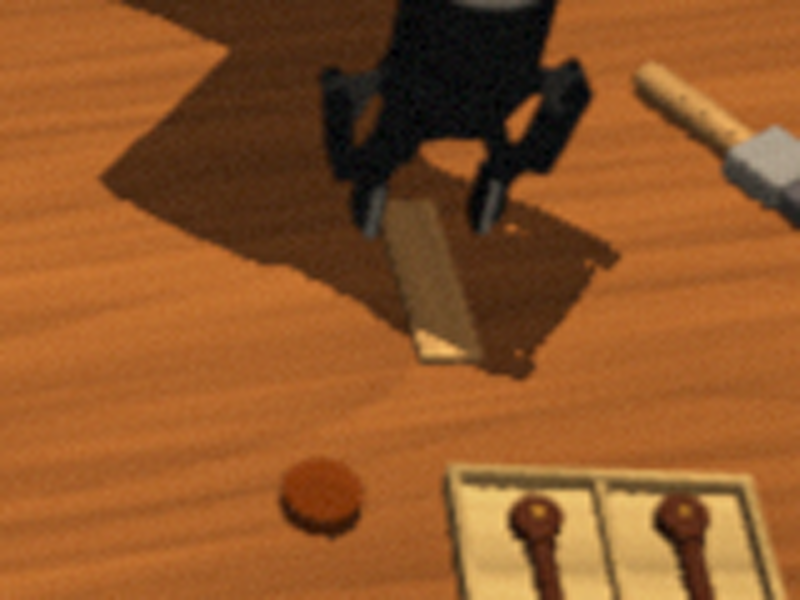

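```bash
python3 -m inch '[{"dp":[0,0,7],"angular":[0,0,0],"fingers":95},{"dp":[0,0,12],"angular":[0,0,0],"fingers":95},{"dp":[0,0,14],"angular":[0,0,0],"fingers":95},{"dp":[0,0,14.5],"angular":[0,0,0],"fingers":95},{"dp":[0,0,14.5],"angular":[0,0,0],"fingers":130},{"dp":[0,0,14.5],"angular":[0,0,0],"fingers":150},{"dp":[0,0,14.5],"angular":[0,0,0],"fingers":255},{"dp":[0,0,14.5],"angular":[0,0,0],"fingers":255},{"dp":[0,0,14.5],"angular":[0,0,0],"fingers":255},{"dp":[0,0,14.5],"angular":[0,0,0],"fingers":255}]' 60;  python3 rel.py 335 307.9 -34.5 -97.05
python3 - <<'E'
from h import *
p,d=vision.grab_frame('scene'); cv2.imwrite('pics/g17.png',cv2.resize(p[110:230,280:440],(800,600),interpolation=cv2.INTER_CUBIC))
E
```

```text
clock: 22.08
eef_pos: [334.7, 308.9, -33.5]
tcp_rot: [-3.141, 0.0, -1.694]
contact_force: [-1.5, -1.2, 6.7]
opening: 0.349
dp [1.0, -0.4, 1.0] ang [-0.0, 0.0, -0.0] t 22.08 at [334.7 308.9 -33.5] yaw -97.1 F [-1.5 -1.2  6.7] op 0.349
```

View pics/g17.png

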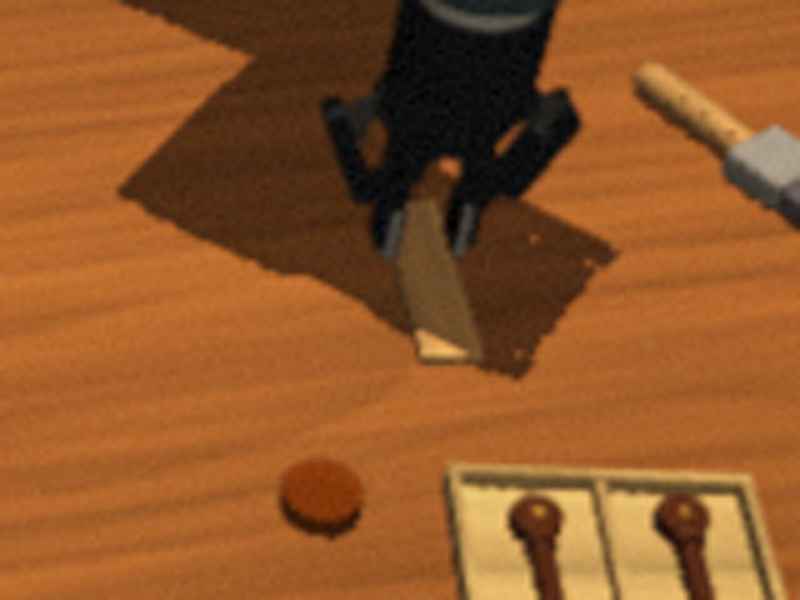

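```bash
python3 -m inch '[{"dp":[0,0,-15],"angular":[0,0,0],"fingers":255},{"dp":[0,0,-40],"angular":[0,0,0],"fingers":255},{"dp":[0,0,-75],"angular":[0,0,0],"fingers":255},{"dp":[0,0,-75],"angular":[0,0,0],"fingers":255},{"dp":[0,0,-75],"angular":[0,0,0],"fingers":255}]'; python3 rel.py 403.8 -325.4 41 -86
```

```text
clock: 22.55
eef_pos: [335.9, 310.0, 42.8]
tcp_rot: [-3.139, 0.003, -1.694]
contact_force: [0.7, 1.0, -0.5]
opening: 0.346
dp [622.2, -145.4, 0.1] ang [-0.003, 0.003, -0.193] t 22.55 at [335.9 310.   42.8] yaw -97.1 F [ 0.7  1.  -0.5] op 0.346
```

```bash
python3 -m inch '[{"dp":[622,-145.5,0],"angular":[0,0,-0.193],"fingers":255},{"dp":[622,-145.5,0],"angular":[0,0,-0.193],"fingers":255},{"dp":[622,-145.5,0],"angular":[0,0,-0.193],"fingers":255},{"dp":[622,-145.5,0],"angular":[0,0,-0.193],"fingers":255},{"dp":[622,-145.5,0],"angular":[0,0,-0.193],"fingers":255},{"dp":[622,-145.5,0],"angular":[0,0,-0.193],"fingers":255},{"dp":[622,-145.5,0],"angular":[0,0,-0.193],"fingers":255},{"dp":[622,-145.5,0],"angular":[0,0,-0.193],"fingers":255},{"dp":[622,-145.5,0],"angular":[0,0,-0.193],"fingers":255},{"dp":[622,-145.5,0],"angular":[0,0,-0.193],"fingers":255},{"dp":[622,-145.5,0],"angular":[0,0,-0.193],"fingers":255},{"dp":[622,-145.5,0],"angular":[0,0,-0.193],"fingers":255}]'; python3 -m inch '[{"dp":[0,0,0],"angular":[0,0,0],"fingers":255},{"dp":[0,0,0],"angular":[0,0,0],"fingers":255},{"dp":[0,0,0],"angular":[0,0,0],"fingers":255}]'; python3 rel.py 403.8 -325.4 41 -86
```

```text
clock: 23.55
eef_pos: [386.3, -186.4, 40.0]
tcp_rot: [3.14, 0.001, -1.501]
contact_force: [1.6, 1.9, -0.1]
opening: 0.349
clock: 23.8
eef_pos: [386.2, -184.0, 40.0]
tcp_rot: [3.139, 0.001, -1.502]
contact_force: [-1.1, 0.0, 0.2]
opening: 0.343
dp [142.3, -7.9, -1.2] ang [0.002, 0.001, -0.001] t 23.8 at [ 386.2 -184.    40. ] yaw -86.1 F [-1.1  0.   0.2] op 0.343
```

```bash
python3 -m inch '[{"dp":[142,-8,0],"angular":[0,0,0],"fingers":255},{"dp":[142,-8,0],"angular":[0,0,0],"fingers":255},{"dp":[142,-8,0],"angular":[0,0,0],"fingers":255},{"dp":[142,-8,0],"angular":[0,0,0],"fingers":255},{"dp":[142,-8,15],"angular":[0,0,0],"fingers":255},{"dp":[142,-8,30],"angular":[0,0,0],"fingers":255},{"dp":[142,-8,45],"angular":[0,0,0],"fingers":255},{"dp":[142,-8,45],"angular":[0,0,0],"fingers":255},{"dp":[142,-8,45],"angular":[0,0,0],"fingers":255},{"dp":[142,-8,45],"angular":[0,0,0],"fingers":255}]'; python3 rel.py 403.8 -325.4 -8.5 -86
python3 - <<'E'
from seg import *
for n in('top','scene'):
    p,d=vision.grab_frame(n); np.save(f'pics/{n}3c.npy',p)
    o=ortho(n,p,500,-318,120,32,3); cv2.imwrite(f'pics/i_{n}.png',cv2.resize(o[:,120:600],(600,900))[:600] if 0 else o[60:660,120:600])
E
```

```text
clock: 24.63
eef_pos: [405.7, -324.5, -3.7]
tcp_rot: [3.141, 0.0, -1.499]
contact_force: [0.6, -0.3, -1.0]
opening: 0.346
dp [0.8, 1.9, 4.8] ang [0.0, 0.0, 0.002] t 24.63 at [ 405.7 -324.5   -3.7] yaw -85.9 F [ 0.6 -0.3 -1. ] op 0.346
```

View pics/i_top.png

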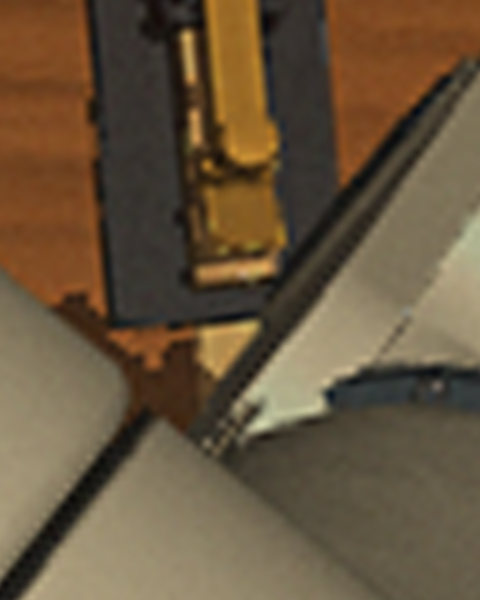

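View pics/i_scene.png

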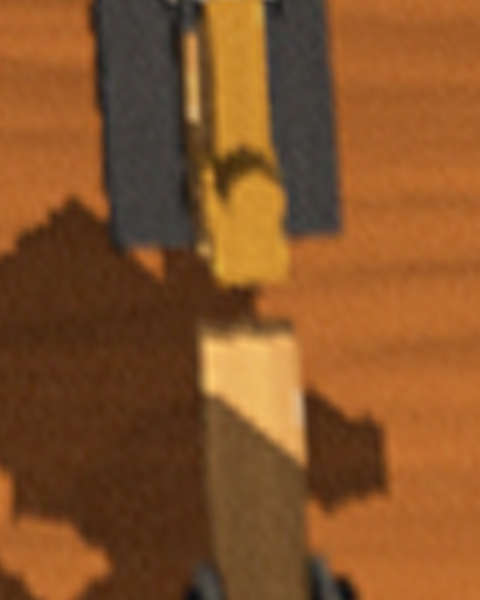

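```bash
cat > slipfit.py <<'E'
from seg import *
def slipfit(p,n,cx,cy,z,yaw0=4,save=None,L=(30,55),s=4):
    half=70; o=ortho(n,p,cx,cy,half,z,s).astype(np.float32)
    ratio=cv2.GaussianBlur((o[...,0]+5)/(o[...,2]+10),(0,0),2)
    return o,ratio
E
python3 - <<'E'
from slipfit import *
p=np.load('pics/scene3c.npy')
o,r=slipfit(p,'scene',430,-322,37.8)
cv2.imwrite('pics/j1.png',np.hstack([o.astype(np.uint8)[:, 100:460],cv2.cvtColor(np.clip((r-0.2)*400,0,255).astype(np.uint8),cv2.COLOR_GRAY2BGR)[:,100:460]]))
E
```

```text
(no output)
```

View pics/j1.png

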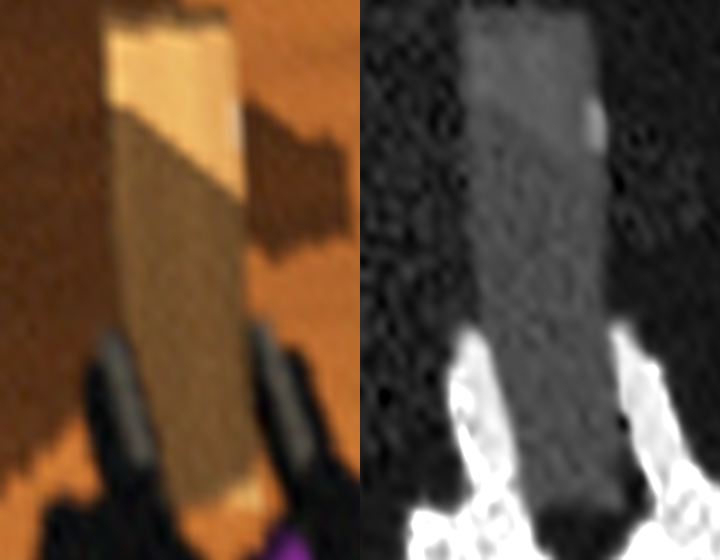

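```bash
cat >> slipfit.py <<'E'
def edges(o,r,rows,cols,cx,cy,half=70,s=4,thr=None):
    # per row the strongest rise / fall of ratio
    g=cv2.Sobel(r,cv2.CV_32F,1,0,ksize=5); Ls=[];Rs=[]
    for v in range(*rows,3):
        row=g[v,cols[0]:cols[1]]; mid=len(row)//2
        a=np.argmax(row[:mid]); b=mid+np.argmin(row[mid:])
        Ls.append((v,cols[0]+a)); Rs.append((v,cols[0]+b))
    out=[]
    for E in(Ls,Rs):
        E=np.array(E,np.float32)
        vx,vy,x0,y0=cv2.fitLine(E,cv2.DIST_HUBER,0,.01,.01).ravel()
        k=vy/vx; ang=np.degrees(np.arctan(k))  # du/dv ; down=-x, right=-y -> yaw=atan(dy/dx)=atan(du/dv)
        vm=np.mean(rows); um=y0+k*(vm-x0); out.append((round(float(ang),2),round(float(cx+half-vm/s),1),round(float(cy+half-um/s),1)))
    return out
E
python3 - <<'E'
from slipfit import *
p=np.load('pics/scene3c.npy')
o,r=slipfit(p,'scene',430,-322,37.8)
for rows in((35,310),(35,170),(170,310)): print(rows,edges(o,r,rows,(180,370),430,-322))
g=np.load('pics/scene3c.npy')
for n in('top','scene'):
  q=np.load(f'pics/{n}2c.npy')
  for z,wc in((8,(100,460)),):
    o,r=slipfit(q,n,565,-314,z); gr=-o.max(2); gr=cv2.GaussianBlur(gr,(0,0),2)
    print(n,'plate',edges(o,gr,(60,470),wc,565,-314))
E
```

```text
(35, 310) [(4.17, 456.9, -303.8), (1.12, 456.9, -337.8)]
(35, 170) [(4.5, 474.4, -302.6), (7.34, 474.4, -337.3)]
(170, 310) [(9.11, 440.0, -304.6), (-3.85, 440.0, -338.4)]
top plate [(3.37, 568.8, -273.0), (35.58, 568.8, -329.7)]
scene plate [(3.61, 568.8, -274.6), (-29.45, 568.8, -331.4)]
```

```bash
python3 -m inch '[{"dp":[1,0,4.3],"angular":[0,0,0.002],"fingers":255},{"dp":[1,0,4.3],"angular":[0,0,0.002],"fingers":255},{"dp":[1,0,4.3],"angular":[0,0,0.002],"fingers":255}]'; python3 -m inch '[{"dp":[0,-8,0],"angular":[0,0,0],"fingers":255},{"dp":[0,-16,0],"angular":[0,0,0],"fingers":255},{"dp":[0,-24,0],"angular":[0,0,0],"fingers":255},{"dp":[0,-24,0],"angular":[0,0,0],"fingers":255},{"dp":[0,-24,0],"angular":[0,0,0],"fingers":255}]'
python3 - <<'E'
from h import *
for n in('top','scene'):
    p,d=vision.grab_frame(n); np.save(f'pics/{n}4c.npy',p)
    a=proj(n,[[510,-318,30]])[0].astype(int); 
    cv2.imwrite(f'pics/k_{n}.png',cv2.resize(p[a[1]-45:a[1]+45,a[0]-60:a[0]+60],(800,600),interpolation=cv2.INTER_CUBIC))
E
```

```text
clock: 24.98
eef_pos: [405.4, -326.6, -8.2]
tcp_rot: [-3.141, -0.0, -1.503]
contact_force: [-0.5, -0.1, 0.8]
opening: 0.347
clock: 25.4
eef_pos: [430.1, -324.9, -8.3]
tcp_rot: [-3.141, -0.0, -1.502]
contact_force: [-0.1, -0.2, -0.5]
opening: 0.348
```

View pics/k_top.png

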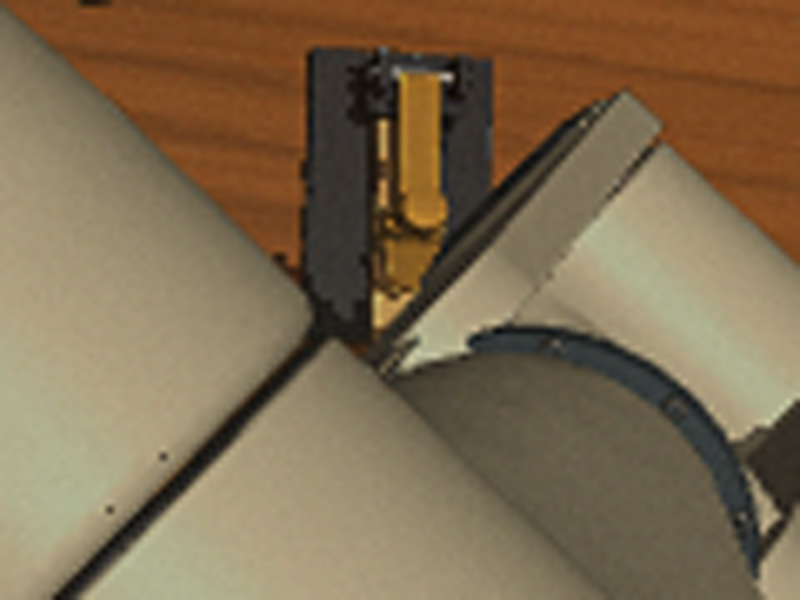

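View pics/k_scene.png

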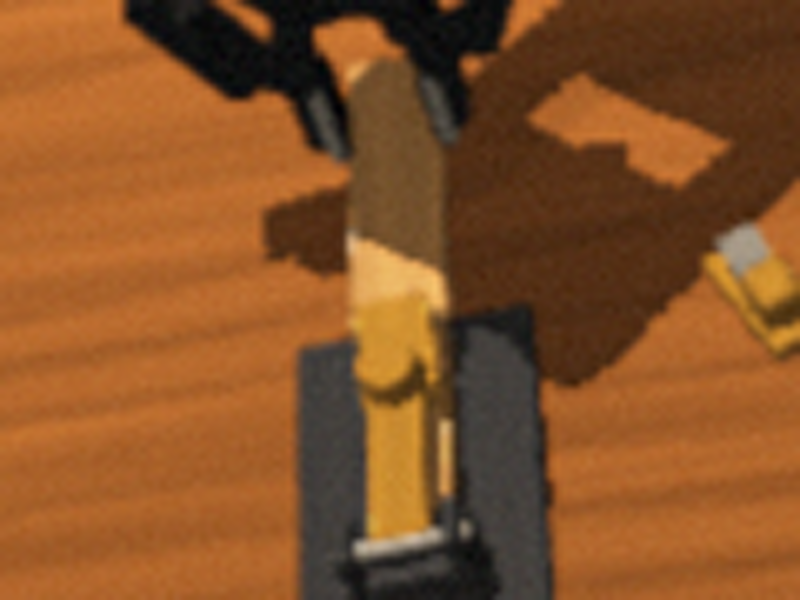

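Run:
```python
from h import *
O=np.array([555.4,-314.8]); a=np.radians(4.0); R2=np.array([[np.cos(a),-np.sin(a)],[np.sin(a),np.cos(a)]])
def hp(x,y,z): return np.r_[O+R2@[x,y],z]
for n in('top','scene'):
    p=np.load(f'pics/{n}4c.npy'); c=proj(n,[[510,-318,30]])[0].astype(int)
    f=800/120; im=cv2.resize(p[c[1]-45:c[1]+45,c[0]-60:c[0]+60],(800,600),interpolation=cv2.INTER_CUBIC)
    def P(L): return ((proj(n,np.array(L))-np.array([c[0]-60,c[1]-45])+0.5)*f-0.5).astype(np.int32)
    def poly(x0,x1,w,z,col): cv2.polylines(im,[P([hp(x0,w,z),hp(x1,w,z),hp(x1,-w,z),hp(x0,-w,z)])],True,col,1)
    poly(-55,75,40,8,(0,255,0)); poly(-45,40,13,24,(0,0,255))
    # slip now from robot pose
    T=np.array([430.1,-324.9]); b=np.radians(-86.05+90); d=np.array([np.cos(b),np.sin(b)]); m=np.array([-d[1],d[0]])
    L=[np.r_[T+d*u+m*w,33.2] for u,w in((-33,16),(87,16),(87,-16),(-33,-16))]
    cv2.polylines(im,[P(L)],True,(255,255,0),1)
    cv2.imwrite(f'pics/l_{n}.png',im)
```

```text
(no output)
```

View pics/l_top.png

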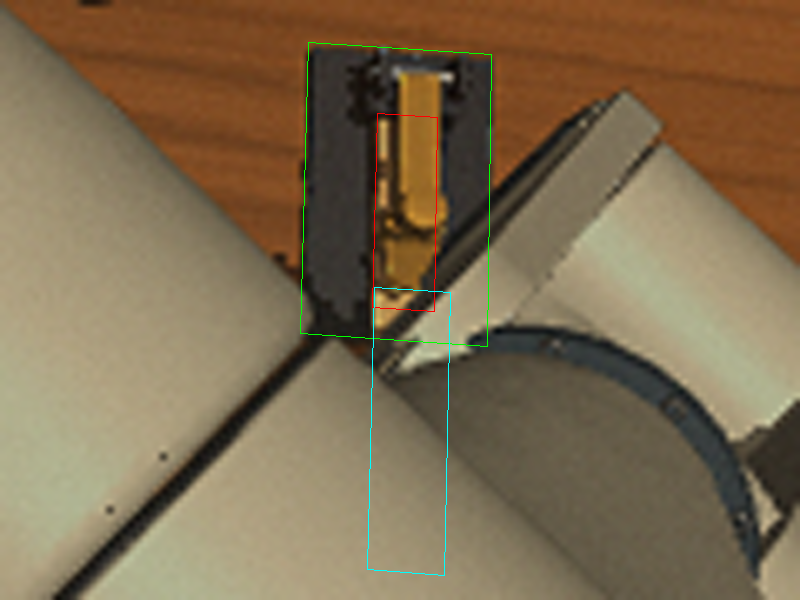

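View pics/l_scene.png

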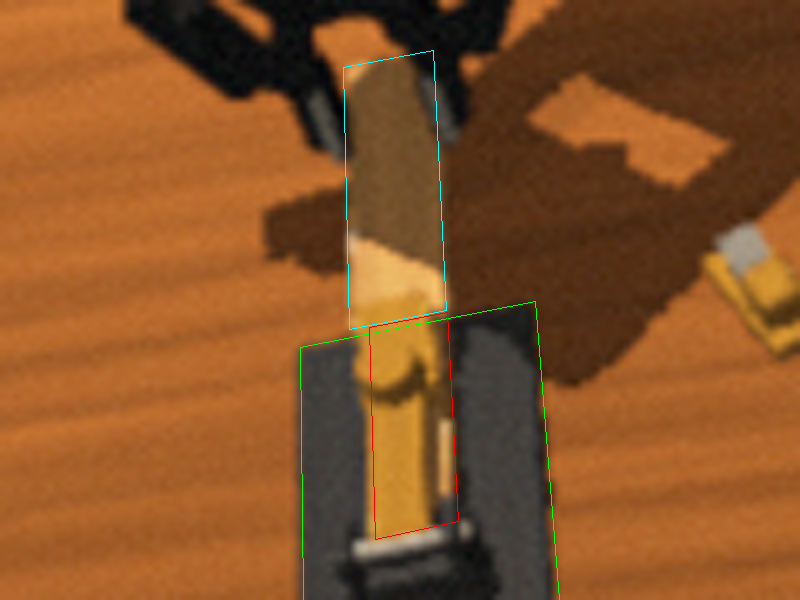

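```bash
python3 -m inch '[{"dp":[0,-7,0],"angular":[0,0,0],"fingers":255},{"dp":[0,-14,0],"angular":[0,0,0],"fingers":255},{"dp":[0,-20,0.3],"angular":[0,0,0],"fingers":255},{"dp":[0,-25,0.5],"angular":[0,0,0],"fingers":255},{"dp":[0,-25,0.5],"angular":[0,0,0],"fingers":255},{"dp":[0,-25,0.5],"angular":[0,0,0],"fingers":255}]'
python3 - <<'E'
from h import *
n='scene'
p,d=vision.grab_frame(n); 
a=proj(n,[[510,-318,30]])[0].astype(int); 
cv2.imwrite(f'pics/k2_{n}.png',cv2.resize(p[a[1]-45:a[1]+45,a[0]-60:a[0]+60],(800,600),interpolation=cv2.INTER_CUBIC))
E
```

```text
clock: 26.0
eef_pos: [454.9, -323.3, -8.9]
tcp_rot: [-3.141, -0.0, -1.503]
contact_force: [-0.2, 0.1, -0.9]
opening: 0.346
```

View pics/k2_scene.png

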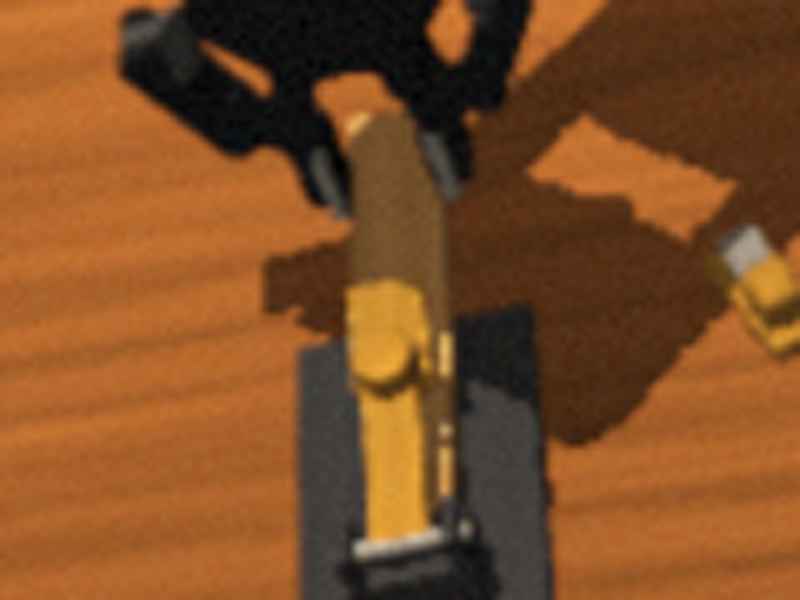

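```bash
python3 -m inch '[{"dp":[0,-7,0],"angular":[0,0,0],"fingers":255},{"dp":[0,-14,0],"angular":[0,0,0],"fingers":255},{"dp":[0,-21,0],"angular":[0,0,0],"fingers":255},{"dp":[0,-28,0],"angular":[0,0,0],"fingers":255},{"dp":[0,-35,0],"angular":[0,0,0],"fingers":255},{"dp":[0,-42,0],"angular":[0,0,0],"fingers":255},{"dp":[0,-42,0],"angular":[0,0,0],"fingers":255},{"dp":[0,-42,0],"angular":[0,0,0],"fingers":255}]'
python3 - <<'E'
from h import *
n='scene'
p,d=vision.grab_frame(n); 
a=proj(n,[[530,-318,30]])[0].astype(int); 
cv2.imwrite(f'pics/k3_{n}.png',cv2.resize(p[a[1]-45:a[1]+45,a[0]-60:a[0]+60],(800,600),interpolation=cv2.INTER_CUBIC))
E
```

```text
clock: 26.72
eef_pos: [496.8, -320.4, -8.9]
tcp_rot: [-3.141, -0.0, -1.502]
contact_force: [0.1, -0.0, -1.4]
opening: 0.347
```

View pics/k3_scene.png

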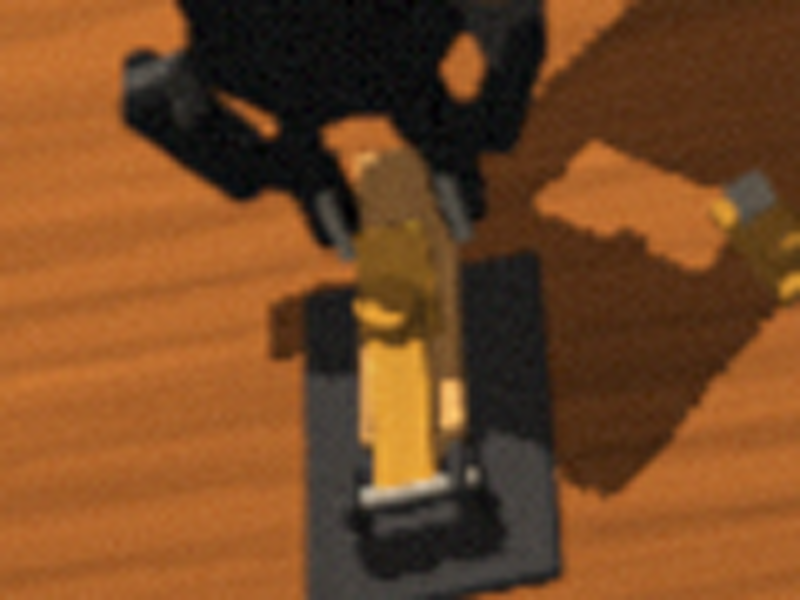

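```bash
python3 -m inch '[{"dp":[0,-3,0],"angular":[0,0,0],"fingers":255},{"dp":[0,-6,0],"angular":[0,0,0],"fingers":255},{"dp":[0,-8,0],"angular":[0,0,0],"fingers":255},{"dp":[0,-8,0],"angular":[0,0,0],"fingers":255}]'; python3 -m inch '[{"dp":[0,-1,0],"angular":[0,0,0],"fingers":255},{"dp":[0,-2,0],"angular":[0,0,0],"fingers":255},{"dp":[0,-2,0],"angular":[0,0,0],"fingers":255}]'; python3 -m inch '[{"dp":[0,-0.7,0],"angular":[0,0,0],"fingers":255},{"dp":[0,-1.5,0],"angular":[0,0,0],"fingers":255},{"dp":[0,-1.5,0],"angular":[0,0,0],"fingers":255}]'
```

```text
clock: 27.1
eef_pos: [504.6, -319.9, -8.8]
tcp_rot: [-3.141, -0.0, -1.503]
contact_force: [0.1, 0.0, -0.6]
opening: 0.347
clock: 27.35
eef_pos: [506.2, -319.7, -8.8]
tcp_rot: [-3.142, -0.0, -1.503]
contact_force: [1.2, 0.6, -1.2]
opening: 0.349
clock: 27.6
eef_pos: [507.7, -319.6, -8.8]
tcp_rot: [-3.142, -0.0, -1.503]
contact_force: [-0.3, 0.3, -1.3]
opening: 0.345
```

```bash
python3 -m inch '[{"dp":[0,-0.7,0],"angular":[0,0,0],"fingers":255},{"dp":[0,-1.5,0],"angular":[0,0,0],"fingers":255},{"dp":[0,-1.5,0],"angular":[0,0,0],"fingers":255}]'; python3 -m inch '[{"dp":[0,-0.7,0],"angular":[0,0,0],"fingers":255},{"dp":[0,-1.5,0],"angular":[0,0,0],"fingers":255},{"dp":[0,-1.5,0],"angular":[0,0,0],"fingers":255}]'
```

```text
clock: 27.85
eef_pos: [507.8, -319.4, -9.2]
tcp_rot: [3.139, 0.001, -1.503]
contact_force: [-6.3, -1.5, -0.5]
opening: 0.353
clock: 28.1
eef_pos: [507.8, -319.2, -9.4]
tcp_rot: [3.137, 0.001, -1.503]
contact_force: [-10.4, -3.9, 1.7]
opening: 0.345
```

```bash
python3 -m inch '[{"dp":[0,0,0],"angular":[0,0,0],"fingers":140},{"dp":[0,0,0],"angular":[0,0,0],"fingers":120},{"dp":[0,0,0],"angular":[0,0,0],"fingers":100},{"dp":[0,0,0],"angular":[0,0,0],"fingers":100},{"dp":[0,0,0],"angular":[0,0,0],"fingers":100}]'
python3 - <<'E'
from h import *
n='scene'
p,d=vision.grab_frame(n); 
a=proj(n,[[530,-318,30]])[0].astype(int); 
cv2.imwrite(f'pics/k4_{n}.png',cv2.resize(p[a[1]-45:a[1]+45,a[0]-60:a[0]+60],(800,600),interpolation=cv2.INTER_CUBIC))
E
```

```text
clock: 28.52
eef_pos: [511.1, -319.5, -8.6]
tcp_rot: [-3.141, -0.0, -1.503]
contact_force: [-0.4, -0.6, 0.0]
opening: 0.607
```

View pics/k4_scene.png

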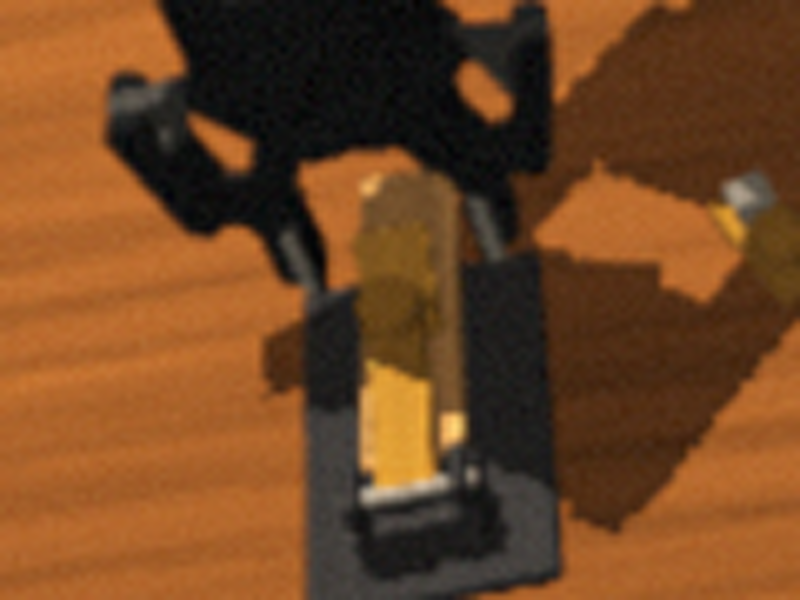

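```bash
python3 -m inch '[{"dp":[0,10,0],"angular":[0,0,0],"fingers":90},{"dp":[0,30,0],"angular":[0,0,0],"fingers":90},{"dp":[0,60,0],"angular":[0,0,0],"fingers":90},{"dp":[0,80,-10],"angular":[0,0,0],"fingers":90},{"dp":[0,80,-50],"angular":[0,0,0],"fingers":90},{"dp":[0,80,-90],"angular":[0,0,0],"fingers":90},{"dp":[0,80,-130],"angular":[0,0,0],"fingers":90},{"dp":[0,80,-170],"angular":[0,0,0],"fingers":90},{"dp":[0,80,-170],"angular":[0,0,0],"fingers":90}]'; python3 -m inch '[{"dp":[-150,60,-40],"angular":[0,0,0],"fingers":90},{"dp":[-150,60,-40],"angular":[0,0,0],"fingers":90},{"dp":[-150,60,-40],"angular":[0,0,0],"fingers":90},{"dp":[-150,60,-40],"angular":[0,0,0],"fingers":90},{"dp":[-150,60,-40],"angular":[0,0,0],"fingers":90},{"dp":[-150,60,-40],"angular":[0,0,0],"fingers":90},{"dp":[-150,60,-40],"angular":[0,0,0],"fingers":90},{"dp":[-150,60,-40],"angular":[0,0,0],"fingers":90}]'
python3 - <<'E'
from h import *
O=np.array([555.4,-315.3]); a=np.radians(4.0); R2=np.array([[np.cos(a),-np.sin(a)],[np.sin(a),np.cos(a)]])
def hp(x,y,z): return np.r_[O+R2@[x,y],z]
for n in('top','scene'):
    p,d=vision.grab_frame(n); np.save(f'pics/{n}5c.npy',p); np.save(f'pics/{n}5.npy',d)
    cv2.imwrite(f'pics/{n}5.png',cv2.resize(p,(800,600)))
    c=proj(n,[[530,-318,30]])[0].astype(int); f=800/120
    im=cv2.resize(p[c[1]-45:c[1]+45,c[0]-60:c[0]+60],(800,600),interpolation=cv2.INTER_CUBIC)
    def P(L): return ((proj(n,np.array(L))-np.array([c[0]-60,c[1]-45])+0.5)*f-0.5).astype(np.int32)
    def poly(x0,x1,w,z,col): cv2.polylines(im,[P([hp(x0,w,z),hp(x1,w,z),hp(x1,-w,z),hp(x0,-w,z)])],True,col,1)
    poly(-55,75,40,8,(0,255,0)); poly(-80,40,16,32,(255,255,0))
    cv2.imwrite(f'pics/m_{n}.png',im)
E
```

```text
clock: 29.32
eef_pos: [433.8, -327.6, 168.9]
tcp_rot: [-3.133, -0.008, -1.503]
contact_force: [1.4, -1.2, 0.0]
opening: 0.643
clock: 29.98
eef_pos: [361.1, -179.9, 201.1]
tcp_rot: [-3.141, -0.0, -1.503]
contact_force: [0.1, 0.1, 0.2]
opening: 0.646
```

View pics/m_top.png

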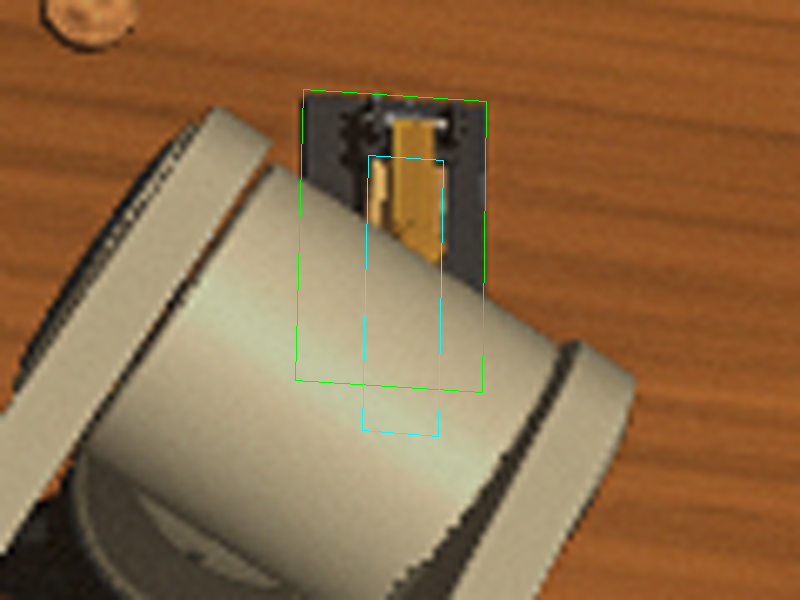

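View pics/m_scene.png

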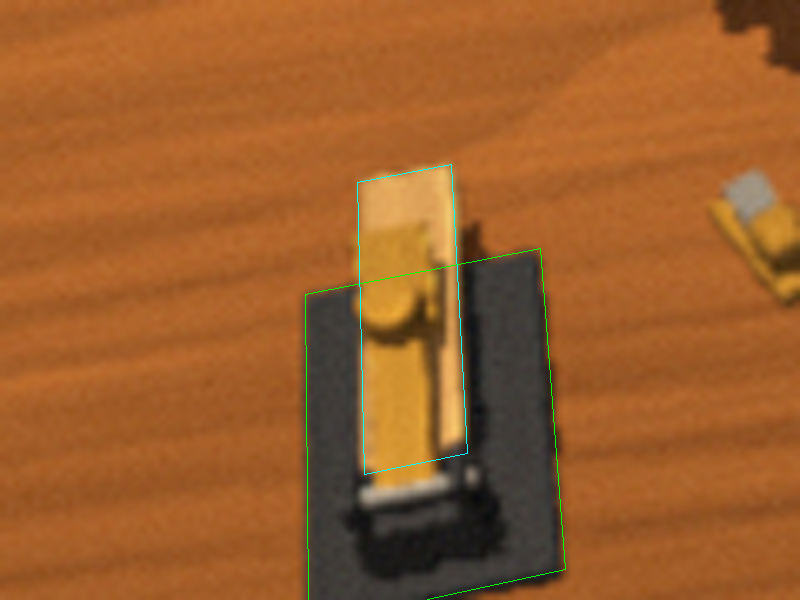

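View pics/top5.png

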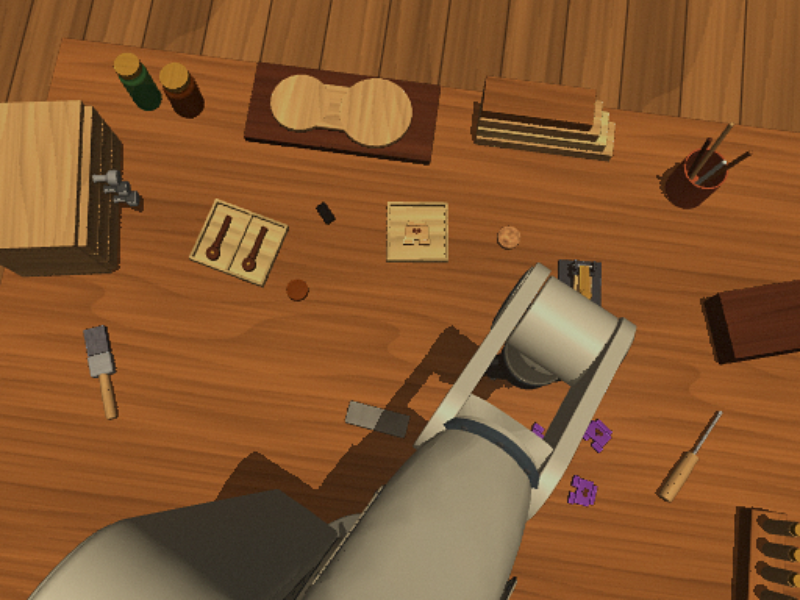

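```bash
python3 -m inch '[{"dp":[-300,0,-20],"angular":[0,0,0],"fingers":90},{"dp":[-300,0,-20],"angular":[0,0,0],"fingers":90},{"dp":[-300,0,-20],"angular":[0,0,0],"fingers":90},{"dp":[-300,0,-20],"angular":[0,0,0],"fingers":90},{"dp":[-300,0,-20],"angular":[0,0,0],"fingers":90},{"dp":[-300,0,-20],"angular":[0,0,0],"fingers":90},{"dp":[-300,0,-20],"angular":[0,0,0],"fingers":90},{"dp":[-300,0,-20],"angular":[0,0,0],"fingers":90},{"dp":[-300,0,-20],"angular":[0,0,0],"fingers":90},{"dp":[-300,0,-20],"angular":[0,0,0],"fingers":90},{"dp":[-300,0,-20],"angular":[0,0,0],"fingers":90}]'
python3 - <<'E'
from seg import *
n='top'
p,d=vision.grab_frame(n); np.save('pics/top6c.npy',p)
O=np.array([555.4,-315.3]); a=np.radians(4.0); R2=np.array([[np.cos(a),-np.sin(a)],[np.sin(a),np.cos(a)]])
def hp(x,y,z): return np.r_[O+R2@[x,y],z]
c=proj(n,[[530,-318,30]])[0].astype(int); f=800/120
im0=cv2.resize(p[c[1]-45:c[1]+45,c[0]-60:c[0]+60],(800,600),interpolation=cv2.INTER_CUBIC); im=im0.copy()
def P(L): return ((proj(n,np.array(L))-np.array([c[0]-60,c[1]-45])+0.5)*f-0.5).astype(np.int32)
def poly(x0,x1,w,z,col): cv2.polylines(im,[P([hp(x0,w,z),hp(x1,w,z),hp(x1,-w,z),hp(x0,-w,z)])],True,col,1)
poly(-55,75,40,8,(0,255,0)); poly(-80,40,16,32,(255,255,0))
cv2.imwrite('pics/n_top.png',np.hstack([im0[:,200:600],im[:,200:600]]))
q,d=vision.grab_frame('scene')
t=lambda I,n,x,y:cv2.resize(I[(w:=proj(n,[[x,y,10]])[0].astype(int))[1]-35:w[1]+35,w[0]-45:w[0]+45],(400,300),interpolation=cv2.INTER_CUBIC)
cv2.imwrite('pics/n_tr.png',np.vstack([np.hstack([t(p,'top',576,322),t(p,'top',642,-4)]),np.hstack([t(q,'scene',576,322),t(q,'scene',642,-4)])]))
E
```

```text
clock: 31.0
eef_pos: [340.6, 118.8, 220.7]
tcp_rot: [3.141, -0.001, -1.504]
contact_force: [0.5, -0.3, 0.5]
opening: 0.646
```

View pics/n_top.png

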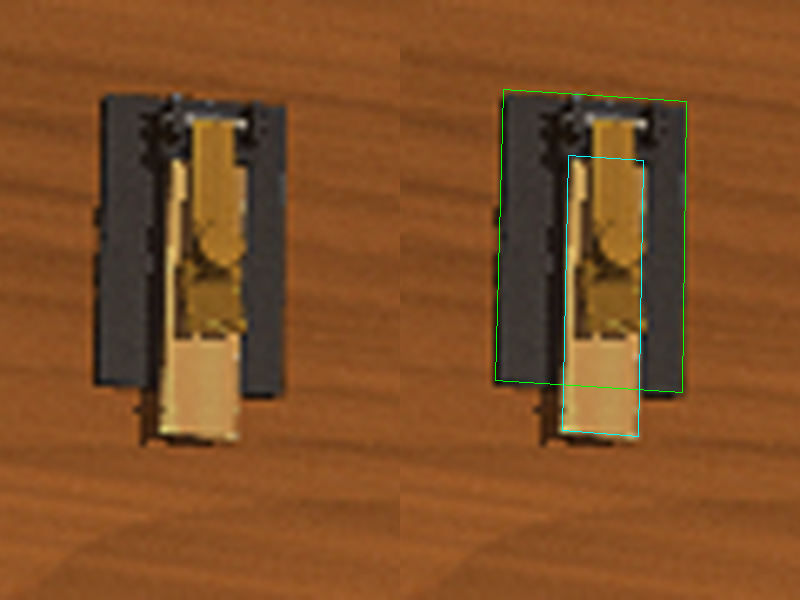

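View pics/n_tr.png

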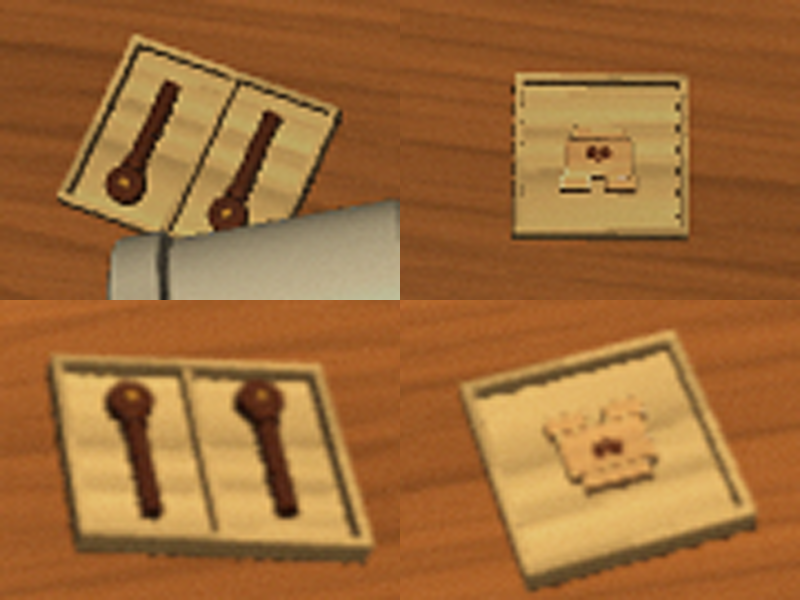

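Both views show the slip on its predicted home outline, with the brass arm resting on it, the pegs in their bays and the bridge flat. I'll let the arm settle and then hand in.

```bash
python3 -m inch '[{"dp":[0,0,0],"angular":[0,0,0],"fingers":90},{"dp":[0,0,0],"angular":[0,0,0],"fingers":90},{"dp":[0,0,0],"angular":[0,0,0],"fingers":90},{"dp":[0,0,0],"angular":[0,0,0],"fingers":90}]'
python3 - <<'E'
from rig import sign_off
print(sign_off())
E
```

```text
clock: 31.43
eef_pos: [340.6, 119.7, 221.2]
tcp_rot: [-3.141, 0.0, -1.504]
contact_force: [0.2, -0.1, 0.1]
opening: 0.648
the job is handed in; nothing more can be done
None
```

The job is done and was handed in at 31.4 s; the hand-in gives no verdict. One peg lies in each bay, and the bridge blank lies flat in the square tray. The slip was pushed along the pile under the brass arm until it met the stop. The force there rose from about 6 to 10 N with no further travel, and I then released the slip.

**Last checks:** Pictures from both cameras after I backed off show the pegs and bridge in place. The slip matches its expected home outline to about 1–2 mm, with the brass arm lying on it. I did not touch the purple look-alikes. The gripper was open and clear, with the force near zero.

**What failed or disagreed:**
- **Tool height:** The fingertips were really about 36 mm higher than the reported height. My first grasp of peg 2 therefore shut above it without touching it; I found this with the depth camera and corrected all later heights.
- **Cameras:** The two cameras differed by up to about 4 mm in the length direction, so I averaged them.
- **Slip angle:** Fitting the slip's edges in the picture to check its angle in the gripper was too noisy to use. I relied on the gripper's own angle, and the overlays agreed with it.
- **Arm angle:** I judged that the brass arm is holding the slip from the pictures only; I did not measure its angle.

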